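Take the microscope camera column apart and set the camera on its calibration rail

TASK

First slide the white carriage along its bar until the line across it is level with the white line of the index mark, and let it go there. Then take the camera stack apart from the top, one part at a time: stand the camera upright in the middle of the carriage without tipping it or pushing the carriage off the mark, and put the metal ring on the small round pad, the black tube on the large round pad and the square base plate on the square pad, each upright and centred.

Things in the scene. Friction and masses are not known exactly. Their poses are not given: they have to be found in the camera images.
- camera: Black box-shaped camera, 34 x 34 mm and 45 mm tall, 100 g, on top of the stack at the start; rigid sides. Origin: centre of its underside; z up, x and y square to its sides.
- ring: Plain bright metal ring, outside diameter 48 mm, hole 24 mm, 22 mm tall, 70 g, second from the top of the stack. Origin: centre of its underside; z up.
- tube: Black round extension tube with a glass top, diameter 60 mm, 36 mm tall, 150 g, third from the top. Origin: centre of its underside; z up.
- base: Square steel base plate, 68 x 68 mm and 24 mm thick, 250 g, at the bottom of the stack, loose on the table. The parts of the stack only rest on one another, with no spigots. Origin: centre of its underside; z up, x and y square to its sides.
- carriage: White plate 50 x 50 x 14 mm with a black line across its top, on a narrower block that slides on a level 12 mm bar (axis 26 mm below the top; end posts lower than the top). Origin: centre of its top, 56 mm above the table; y along the bar, z up. Friction 4 N, stays where left. Grip the plate by two opposite sides, reaching at most 18 mm below its top. It starts 70 to 180 mm from the mark, which lies to its +y.
- mark: Index mark: small black block with a white line on top, 16 x 10 mm, 6 mm high, fixed on the rail's 8 mm bed plate, 45 mm to the +x side of the bar's axis. Origin: centre of its underside, below the white line. Its axes are parallel to the carriage's; the carriage is at the mark when the two origins are level along the carriage's y.
- pad_small: Small round dark rubber pad, diameter 58 mm, 4 mm thick, fixed on the table: place of the ring. Origin: centre of its underside.
- pad_large: Large round dark rubber pad, diameter 76 mm, 4 mm thick, fixed: place of the tube. Origin: centre of its underside.
- pad_square: Square dark rubber pad, 84 x 84 mm, 4 mm thick, fixed: place of the base plate. Origin: centre of its underside; x and y square to its sides.
Things that resemble listed ones, but are neither listed nor needed, are in the scene too. Leave any red look-alike of the base alone. What is shaped like the pad_large but brown is not meant.

How it is judged:
By the outcome, as a careful person would: the job done as asked, in the order asked, and still so for the second after the job is handed in, with the robot touching nothing.
It also fails if it takes over 138 s, if anything falls off the work surface, if the arm or the gripper's body presses on something with over 40 N, if the wrist force passes 120 N, or if a joint passes its speed limit or range.

ROBOT

A 7-joint arm with a two-finger parallel gripper is mounted at the origin on the work surface. World frame = base frame: x ahead of the robot, y to its left, z up, the work surface at z = 0. Lengths are in m, angles in rad, forces in N, time in s.
With the tool pointing down it reaches from about 0.4 to 0.85 m from the base axis. Payload 10.4 kg.
Tool frame: the origin (TCP) lies between the finger pads; the fingertips stand 14 mm ahead of it and the grasp point (between the pads) lies 5 mm behind it; z points along the fingers, x is the direction in which the jaws open and shut, and the axes are right-handed (so a half turn about z gives the same grasp; the last joint's range is limited). The gripper opens to 87 mm and grips with 3 to 60 N. Pads are 19 mm wide; open, the fingers measure 117 mm over their backs; the gripper's body (75 mm by 190 mm) begins 51 mm behind the grasp point.
Start: joints at [-1.135, 0.332, -0.065, 1.46, 0.022, 1.35, -0.088], TCP at [0.277, 0.56, 0.237] pointing down, gripper open.
Joint ranges: [-2.6, 2.6], [-0.5, 2.12], [-1.47, 1.34], [0.16, 2.42], [-1.27, 4.41], [0.06, 2.06], [-2.6, 2.6]. Speed limits (rad/s): [2.22, 2.22, 2.79, 2.79, 3.14, 3.14, 3.14].

INTERFACE

Orientations are given as a unit quaternion [x, y, z, w].
In Python, from station import telemetry, viewer, env gives the robot as it stands.
- The arm moves only by the shell command python3 -m jog 'ROWS' [FORCE]. ROWS is JSON, a list of rows, each a list of 5 numbers: the finger opening in mm, from 0 to 87, then the shift along the tool's x, y, z in mm, then the turn about the tool's z in degrees. A call has 1 to 8 rows; each row is the pose to reach, as a shift and turn from the pose commanded when the call began, along the tool's axes at that moment; what a row does not reach only later rows make up. A row lasts 1/8 s, in which the tool goes at most 62.5 mm and 10.7 degrees, less where a joint would pass 70% of its speed; a pose out of reach is approached as far as the arm can. A call with a gripper value outside its range is refused whole. The fingers move at their own pace and stop on an object; FORCE is the grip in N (left out, the last holds). Time passes only in rows, so rows that repeat a pose let the fingers close. It gives the time, the measured TCP pose, the force and the opening at its end, in the units of the state.
- telemetry.get_obs(): the state, without advancing time (a new reading comes with each control period).
- viewer.capture(name): name is "side" or "top"; returns the picture (400x640x3 uint8, blue, green, red); there is no depth.
- viewer.calibration(name): a dict with "vertical_fov" (degrees; the focal length in pixels is half the picture's height over the tangent of half this angle, whatever the lens; pixels are square), "cx", "cy" (the principal point, pixels), "distortion" ([k1, k2, p1, p2, k3] as OpenCV has them; the pictures are not rectified), "eye" and "attitude" of the camera in the world. Camera axes: x right, y down, z forward; pixel columns grow to the right and rows downward; lengths in m; the calibration is good to about 2 mm. A picture is of the moment at which its call begins. calibration takes no time and is no camera call.
- env.sign_off(): hands the job in, once; it reports no verdict.
The state is a dict: "time": time; "q": joint angles; "joint_velocities": joint speeds; "joint_torque": joint torques, N m; "tcp_pos": TCP position; "tool_rot": TCP orientation; "wrist_force": force on the tool from outside, world axes, zero at the start; "wrist_torque": the same for the moment, N m; "grip_width": finger opening in m.
Only numpy, scipy, OpenCV 4.12 (cv2) and the standard library are available. Lean on these libraries where they do the work, as an engineer would, in place of code of your own. Each camera call takes 0.05 s, during which the arm holds its last target. There are 200 camera calls.

## Working session

There is one attempt and no reset: what is moved stays moved. The work goes in short steps, Python scripts to look and compute and a shell command to move; the robot and the scene stay as the last step left them, time stands still between calls to the robot, and variables do not carry over. Pictures are saved under pics/ and viewed, about 12 in all and at most 16, crops included, and the job is handed in when it is done.

```bash
mkdir -p pics; ls; python3 - <<'E'
from station import telemetry, viewer, env
import cv2
for n in("side","top"):
    cv2.imwrite(f"pics/{n}0.png",viewer.capture(n)); print(viewer.calibration(n))
o=telemetry.get_obs();print({k:o[k] for k in("time","tcp_pos","tool_rot","grip_width")})
E
```

```text
pics
{'vertical_fov': 45.495280095321284, 'cx': 313.15714729446205, 'cy': 198.5729237775936, 'distortion': array([-0.13928455,  0.        ,  0.        ,  0.        ,  0.        ]), 'eye': array([-0.03513665, -0.70989642,  0.7601223 ]), 'attitude': array([ 0.85496205, -0.26834706,  0.13319922, -0.42342381])}
{'vertical_fov': 51.6034627550968, 'cx': 323.05089349318314, 'cy': 201.11517465067112, 'distortion': array([-0.00305046,  0.        ,  0.        ,  0.        ,  0.        ]), 'eye': array([0.29074411, 0.05837411, 1.08261122]), 'attitude': array([-0.70219783,  0.70518859, -0.07247352,  0.06614264])}
{'time': 0.1, 'tcp_pos': array([0.27668938, 0.56006055, 0.2358583 ]), 'tool_rot': array([ 8.49392203e-01,  5.27761786e-01, -5.12148828e-04,  3.47389193e-04]), 'grip_width': 0.08682501900368156}
```

View pics/top0.png

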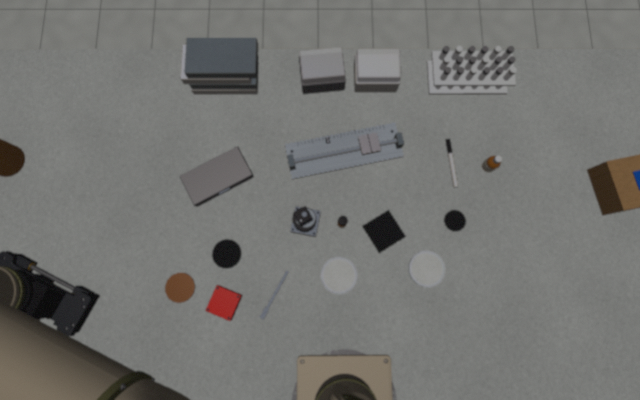

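View pics/side0.png

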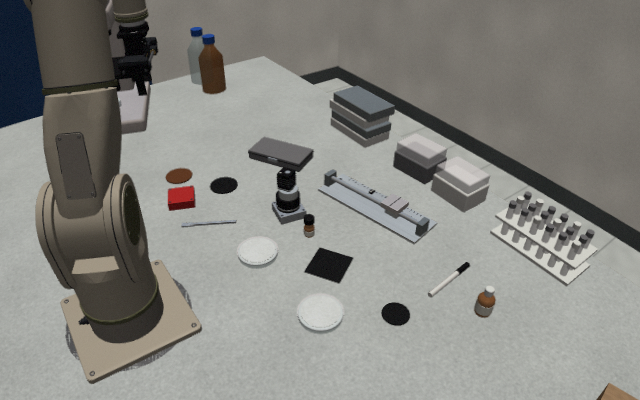

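Top view: carriage (370,144), index mark (327,140), stack (305,220), pad_square (384,231), pad_large (227,253; the brown one at (180,288) is not meant), pad_small (455,220), red look-alike of the base (224,302), small vial (342,222). Check these in close crops.

```bash
python3 - <<'E'
import cv2,numpy as np
t=cv2.imread("pics/top0.png");s=cv2.imread("pics/side0.png")
a=cv2.resize(t[115:245,280:412],(0,0),fx=4.5,fy=4.5,interpolation=cv2.INTER_CUBIC)
cv2.imwrite("pics/c_top.png",a)
b=cv2.resize(s[155:255,260:440],(0,0),fx=4.4,fy=4.4,interpolation=cv2.INTER_CUBIC)
cv2.imwrite("pics/c_side.png",b)
E
```

```text
(no output)
```

View pics/c_top.png

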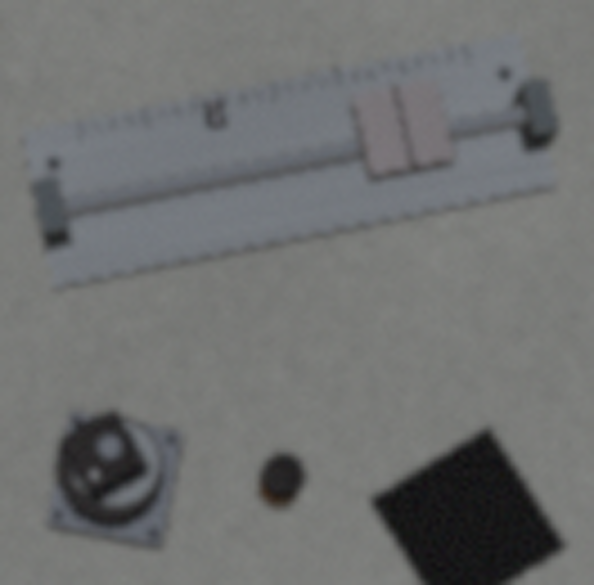

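View pics/c_side.png

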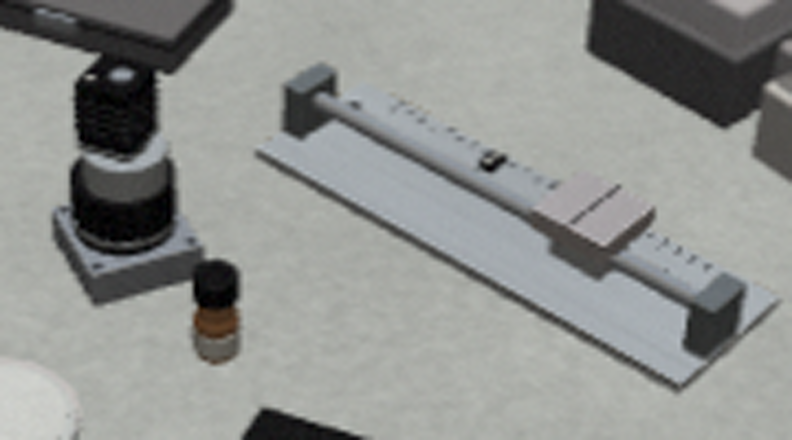

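The crops confirm the choices: carriage with its black line at (370,144), mark with its white line at (328,140), and camera, ring, tube and base stacked at (305,220). Next I measure them.

```bash
cat > vis.py <<'E'
import cv2,numpy as np
from scipy.spatial.transform import Rotation as R
from station import telemetry, viewer, env
def cam(n):
    c=viewer.calibration(n); f=200/np.tan(np.radians(c["vertical_fov"])/2)
    return np.array([[f,0,c["cx"]],[0,f,c["cy"]],[0,0,1]]),np.array(c["distortion"]),np.array(c["eye"]),R.from_quat(c["attitude"]).as_matrix()
def rays(n,uv):
    K,d,e,A=cam(n); p=cv2.undistortPoints(np.float64(uv).reshape(-1,1,2),K,d).reshape(-1,2)
    return e,np.c_[p,np.ones(len(p))]@A.T
def plane(n,uv,z):
    e,r=rays(n,uv); return e+r*((z-e[2])/r[:,2])[:,None]
def proj(n,P):
    K,d,e,A=cam(n); return cv2.projectPoints(np.float64(P).reshape(-1,1,3),cv2.Rodrigues(A.T)[0],-A.T@e,K,d)[0].reshape(-1,2)
def avg(n,k=4): return np.mean([viewer.capture(n).astype(np.float32) for _ in range(k)],0)
def up(img,x0,y0,x1,y1,s=8): # crop upscaled; pixel(u)=x0+(U+.5)/s-.5
    return cv2.resize(img[y0:y1,x0:x1],None,fx=s,fy=s,interpolation=cv2.INTER_CUBIC)
def topix(c,x0,y0,s=8): return np.float64(c).reshape(-1,2)/s+.5/s-.5+[x0,y0]
def blob(img,box,mask):
    u=up(img,*box); m=mask(u).astype(np.uint8)
    cs=cv2.findContours(m,cv2.RETR_EXTERNAL,cv2.CHAIN_APPROX_NONE)[0]
    c=max(cs,key=cv2.contourArea); return topix(c,box[0],box[1])
def rect(P): # metric rect from Nx3 points -> centre,size,angle deg
    return cv2.minAreaRect(np.float32((P[:,:2])*1000))
E
python3 - <<'E'
from vis import *
T=avg("top");S=avg("side");np.save("T0",T);np.save("S0",S)
g=lambda u:u.mean(2)
for nm,z,bt,bs in [("small",.004,(435,200,475,240),(375,295,418,332)),("large",.004,(205,232,250,275),(203,170,245,200)),("square",.004,(355,203,412,258),(298,243,360,287))]:
    for n,I,b in (("top",T,bt),("side",S,bs)):
        u=g(up(I,*b)); th=(np.percentile(u,5)+np.percentile(u,95))/2
        P=plane(n,blob(I,b,lambda u:g(u)<th),z)
        if nm=="square": print(nm,n,rect(P))
        else: print(nm,n,cv2.fitEllipse(np.float32(P[:,:2]*1000)))
b=(355,130,385,158);u=up(T,*b);print(np.percentile(u.reshape(-1,3),[5,50,95],axis=0))
V=np.hstack([up(T,350,128,390,160,10),up(T,318,128,338,160,10)]); V=cv2.convertScaleAbs(V,alpha=1.6)
cv2.imwrite("pics/car.png",V)
V=cv2.convertScaleAbs(np.clip(up(T,285,200,328,242,14),0,255),alpha=1.6);cv2.imwrite("pics/st.png",V)
E
```

```text
small top ((452.6997375488281, -298.9684753417969), (55.292850494384766, 55.96735763549805), 20.637943267822266)
small side ((450.56414794921875, -301.7904968261719), (57.15387725830078, 59.25660705566406), 139.3683624267578)
large top ((368.2895202636719, 299.2786865234375), (73.31471252441406, 73.71055603027344), 155.28173828125)
large side ((366.7497863769531, 295.289306640625), (75.31578826904297, 79.33882904052734), 156.72982788085938)
square top ((425.0963134765625, -110.06549835205078), (82.88451385498047, 83.26228332519531), 30.820226669311523)
square side ((423.2452392578125, -112.89318084716797), (86.88728332519531, 84.55718994140625), 30.94247055053711)
[[ 96.54911957  93.61917686  93.41817665]
 [119.41544342 115.61573029 116.10606766]
 [128.60928345 122.99302177 120.61351089]]
```

View pics/car.png

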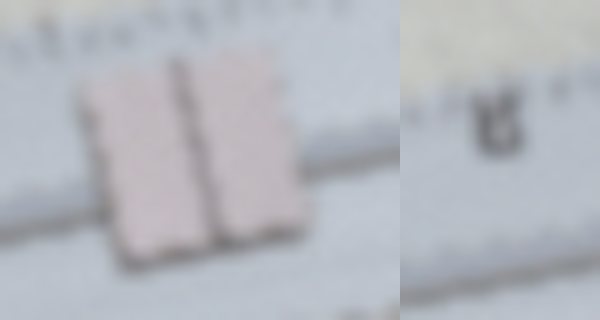

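View pics/st.png

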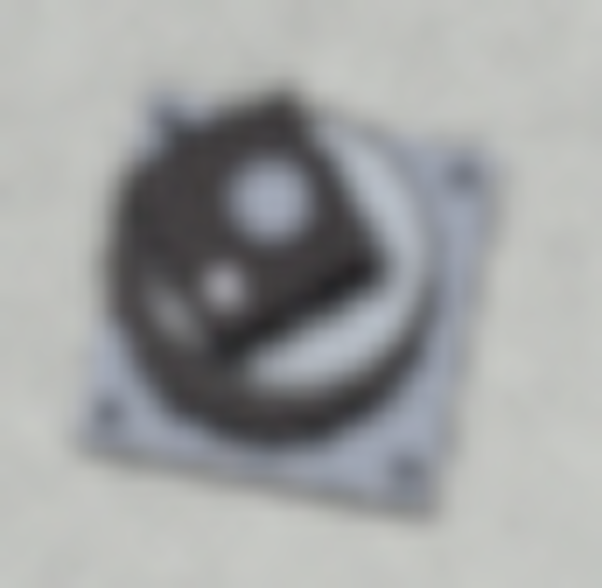

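```bash
cat > carr.py <<'E'
from vis import *
def carriage(T,b,z=.056):
    pk=lambda u:cv2.morphologyEx(((u[...,2]-u[...,1])>-1.0).astype(np.uint8),cv2.MORPH_CLOSE,np.ones((15,15)))
    P=plane("top",blob(T,b,pk),z); return rect(P)
def line(T,b,z,lo,hi,dark=True):
    pass
E
python3 - <<'E'
from carr import *
T=np.load("T0.npy");S=np.load("S0.npy")
u=up(T,350,128,390,160,1)
print("R-G rows"); print(np.round(u[8:26:3,:,2]-u[8:26:3,:,1]).astype(int))
print("gray"); print(u.mean(2)[8:26:2].astype(int))
m=T[130:150,320:338].mean(2).astype(int);print("mark rows130+, cols320+");print(m)
gm=lambda I:(255*(np.clip(I,0,160)/160)**.45).astype(np.uint8)
V=np.hstack([cv2.resize(gm(up(T,288,202,318,238,11)),(500,600)),cv2.resize(gm(up(S,270,163,310,223,10)),(300,450)).repeat(1,0) if 0 else cv2.resize(gm(up(S,270,163,306,223,10)),(300,600))]);cv2.imwrite("pics/st2.png",V)
E
```

```text
R-G rows
[[-4 -5 -4 -4 -4 -4 -4 -2  0  2  3  3  4  4  4  4  4  4  4  4  5  4  4  4
   4  4  4  2 -3 -4 -4 -4 -4 -4 -4 -4 -5 -4 -4 -4]
 [-5 -4 -3 -4 -4 -4 -4 -4  1  4  4  4  5  5  4  4  4  5  4  4  4  4  5  4
   4  4  3  3  1 -4 -4 -4 -5 -4 -4 -5 -4 -4 -4 -4]
 [-4 -4 -4 -4 -4 -4 -4 -4 -2  2  3  4  4  4  5  5  4  4  4  4  4  4  4  5
   4  4  4  4  2  0 -3 -4 -4 -4 -4 -4 -3 -3 -3 -4]
 [-4 -4 -4 -5 -4 -5 -4 -3 -4 -1  2  4  4  4  4  4  4  4  4  4  4  4  4  5
   4  5  4  4  4  4  1 -2 -2 -2 -3 -3 -3 -4 -4 -4]
 [-4 -4 -4 -4 -4 -4 -3 -3 -3 -1  1  4  5  4  5  4  5  5  5  4  4  4  4  4
   5  4  4  4  4  3  2 -2 -4 -4 -4 -5 -4 -6 -4 -4]
 [-1 -1 -2 -2 -3 -2 -3 -4 -4 -4 -2  2  4  5  4  4  4  4  4  4  4  4  3  3
   2  3  3  3  2  0 -2 -3 -4 -4 -4 -5 -4 -4 -4 -4]]
gray
[[118 119 119 119 118 119 118 115 115 118 119 119 118 117 118 118 115 105
  102 112 117 118 118 117 117 118 117 114 116 121 123 123 124 124 124 124
  124 124 124 124]
 [119 120 119 119 119 119 117 109 106 114 118 118 118 116 117 116 116 107
   97 102 115 118 118 118 118 116 117 118 120 122 123 123 124 125 125 125
  124 124 124 124]
 
[... 1993 characters left out ...]
119 118 118 119 119 118]
 [117 117 117 117 114  97  77  88  92  84 101 115 118 119 118 118 119 118]
 [119 120 119 120 116 102  81  81  85  84 102 115 119 118 118 119 119 119]
 [119 120 120 119 118 110  98  92  94 100 110 116 119 119 118 118 119 118]
 [119 119 118 119 119 117 114 113 114 115 116 119 118 119 119 119 118 119]
 [119 119 120 118 119 119 119 118 119 117 119 118 119 119 119 119 119 119]
 [119 119 119 119 119 119 119 118 118 119 119 119 119 118 119 119 119 119]
 [120 119 118 118 119 119 119 119 119 119 119 119 119 118 119 120 120 119]
 [120 119 119 119 119 119 119 119 119 119 120 119 119 119 119 119 118 119]
 [119 119 119 119 120 120 120 119 120 119 119 120 119 118 119 119 116 114]]
```

View pics/st2.png

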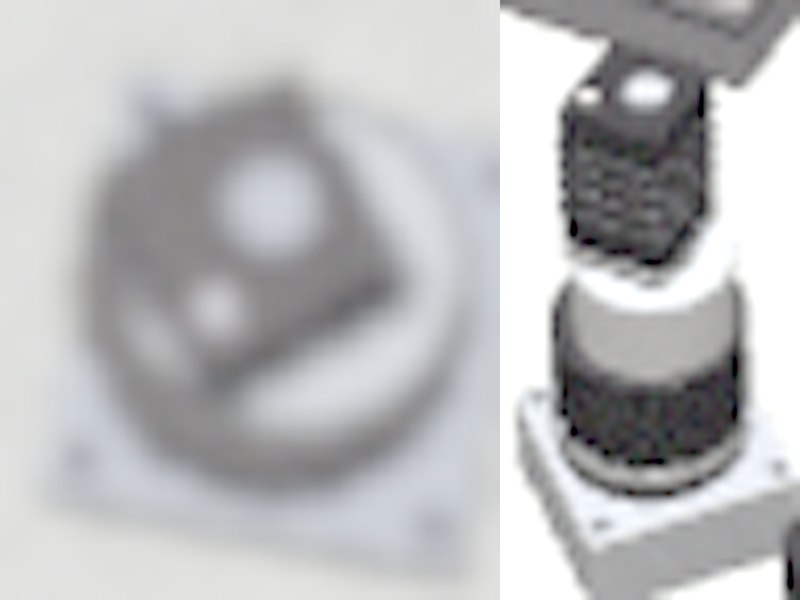

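```bash
python3 - <<'E'
from vis import *
np.set_printoptions(precision=1,suppress=True)
sp=lambda q:[(270+(x-500)/300*36-.5+.06,163+y/10-.45) for x,y in q]
tp=lambda q:[(288+x/500*30-.5,202+y/600*36-.5) for x,y in q]
P=plane("side",sp([(562,110),(640,155),(708,88),(648,88),(588,95)]),.127)*1000;print("side L,F,R,circ,dot\n",P)
print("LF,FR",np.linalg.norm(P[0]-P[1]),np.linalg.norm(P[1]-P[2]),"centre LR",(P[0]+P[2])/2)
q=tp([(295,78),(398,280),(205,385),(272,205),(215,305)])
print("top@.127\n",plane("top",q,.127)*1000,"\ntop@.082\n",plane("top",q,.082)*1000)
T=np.load("T0.npy")
pk=lambda u:((u[...,2]-u[...,1])>0).astype(np.uint8)
print("carr",rect(plane("top",blob(T,(354,130,386,158),pk),.056)))
# line: dark minimum per row inside plate
L=[];
for r in range(134,150):
    w=T[r,364:376].mean(1) if 0 else T[r,:].mean(1)
    c0=367.2+(r-134)*.235+.5; a=int(c0)-3; x=np.arange(a,a+8); d=np.clip(116-w[a:a+8],0,None); L.append(((x*d).sum()/d.sum(),r))
print(np.array(L).T)
P=plane("top",L,.056)*1000; print("line pts",P[0,:2],P[-1,:2],P.mean(0)[:2])
# mark blob
d=np.clip(105-T[136:145,323:332].mean(2),0,None);yy,xx=np.mgrid[136:145,323:332]
c=((xx*d).sum()/d.sum(),(yy*d).sum()/d.sum());print("mark",c,plane("top",[c],.014)*1000)
# bed edges
u=T.mean(2)
E
python3 - <<'E'
import cv2,numpy as np
from vis import *
T=np.load("T0.npy").astype(np.float32)
# bar: dark shadow/edge; lower bed edge line: bed is bluish (B>R), table B<R
m=lambda u:((u[...,0]-u[...,2])>1.5)
c=blob(T,(280,118,412,184),m);print("bed",rect(plane("top",c,.008)))
E
```

```text
side L,F,R,circ,dot
 [[426.  100.4 127. ]
 [434.2  72.  127. ]
 [464.9  84.5 127. ]
 [450.9  94.2 127. ]
 [435.3 101.5 127. ]]
LF,FR 29.484585661629406 33.15371915343576 centre LR [445.4  92.4 127. ]
top@.127
 [[468.8  91.3 127. ]
 [440.   76.8 127. ]
 [425.3 103.7 127. ]
 [450.7  94.4 127. ]
 [436.5 102.4 127. ]] 
top@.082
 [[477.2  92.8  82. ]
 [447.   77.6  82. ]
 [431.6 105.8  82. ]
 [458.2  96.1  82. ]
 [443.4 104.4  82. ]]
carr ((648.553466796875, -71.84956359863281), (53.73480224609375, 55.69685363769531), 11.386943817138672)
[[367.3 367.5 367.7 367.9 368.2 368.4 368.6 368.9 369.1 369.4 369.5 369.7
  370.2 370.5 370.6 370.8]
 [134.  135.  136.  137.  138.  139.  140.  141.  142.  143.  144.  145.
  146.  147.  148.  149. ]]
line pts [673.7 -68.1] [632.6 -76.2] [653.1 -72.1]
mark (np.float64(327.2092801153346), np.float64(139.98967114107785)) [[672.4  36.1  14. ]]
bed ((647.8902587890625, -13.027725219726562), (104.667724609375, 323.37689208984375), 11.705735206604004)
```

```bash
cat > go.py <<'E'
import sys
from vis import *
# go.py x y z yaw : shift in tool axes (mm) and turn (deg) to TCP target (mm), yaw of jaw axis mod 180
o=telemetry.get_obs(); M=R.from_quat(o["tool_rot"]).as_matrix(); p=np.array(o["tcp_pos"])*1000
y0=np.degrees(np.arctan2(M[1,0],M[0,0]))
print("t %.1f pos"%o["time"],p.round(1),"yaw %.1f"%y0,"tilt",M[:2,2].round(4),"F",np.round(o["wrist_force"],1),"grip %.1f"%(o["grip_width"]*1000),"q7 %.2f q1 %.2f"%(o["q"][6],o["q"][0]))
if len(sys.argv)>3:
    t=np.array(list(map(float,sys.argv[1:4]))); print("shift",(M.T@(t-p)).round(1), end=" ")
    if len(sys.argv)>4: print("turn",-((float(sys.argv[4])-y0+90)%180-90))
E
python3 go.py 648.5 -72 150 101.5
```

```text
t 0.5 pos [276.8 560.4 236.5] yaw 63.7 tilt [-0.  0.] F [-1.3 -0.2 -0. ] grip 87.4 q7 -0.09 q1 -1.13
shift [-402.3  613.3   86.5] turn -37.78797943673669
```

```bash
python3 -m jog '[[87,-34,51,0,-5],[87,-67,102,0,-10],[87,-101,153,0,-15],[87,-134,204,0,-20],[87,-168,255,0,-25],[87,-201,306,0,-30],[87,-235,357,0,-35],[87,-268,408,0,-38]]'; python3 go.py 648.5 -72 120 101.5
```

```text
time: 1.5
tcp_pos: [0.5247, 0.1376, 0.2369]
tool_rot: [0.63, 0.776, 0.0, 0.0]
wrist_force: [0.3, 1.5, 0.3]
grip_width: 0.0868
t 1.5 pos [524.7 137.6 236.9] yaw 101.8 tilt [0.0008 0.0005] F [0.3 1.5 0.3] grip 86.8 q7 1.46 q1 -0.54
shift [-230.6   78.   116.9] turn 0.3476383885483898
```

```bash
python3 -m jog '[[87,-40,14,0,0],[87,-80,28,0,0],[87,-120,42,20,0],[87,-160,55,50,0],[87,-200,68,80,0],[87,-230,78,110,0],[87,-230.6,78,117,0.3],[87,-230.6,78,117,0.3]]'; python3 go.py 648.5 -72 54 101.5
```

```text
time: 2.5
tcp_pos: [0.6469, -0.0697, 0.1193]
tool_rot: [0.633, 0.774, 0.0, -0.001]
wrist_force: [0.0, 1.3, 0.8]
grip_width: 0.0868
t 2.5 pos [646.9 -69.7 119.3] yaw 101.4 tilt [-0.0008  0.0007] F [0.  1.3 0.8] grip 86.8 q7 1.93 q1 -0.22
shift [-2.7  1.2 65.3] turn -0.06237329172296313
```

```bash
python3 -m jog '[[87,-2.7,1.2,20,0],[87,-2.7,1.2,40,0],[87,-2.7,1.2,55,0],[87,-2.7,1.2,63.5,0],[87,-2.7,1.2,63.5,0],[60,-2.7,1.2,63.5,0],[40,-2.7,1.2,63.5,0],[40,-2.7,1.2,63.5,0]]' 15;python3 -m jog '[[40,0,0,0,0],[40,0,0,0,0],[40,0,0,0,0]]';  python3 go.py 628.4 27 55.5 101.5
```

```text
time: 3.5
tcp_pos: [0.649, -0.073, 0.0565]
tool_rot: [0.633, 0.774, 0.0, 0.0]
wrist_force: [-0.6, 0.6, -0.5]
grip_width: 0.0646
time: 3.88
tcp_pos: [0.6489, -0.0728, 0.0561]
tool_rot: [0.633, 0.774, 0.0, -0.0]
wrist_force: [-0.7, 1.1, 0.7]
grip_width: 0.05
t 3.9 pos [648.9 -72.8  56.1] yaw 101.4 tilt [0.0001 0.0002] F [-0.7  1.1  0.7] grip 50.0 q7 1.95 q1 -0.20
shift [101.9  -0.3   0.7] turn -0.08346684051100794
```

```bash
python3 -m jog '[[40,20,0,0,0],[40,40,0,0,0],[40,60,0,0,0],[40,80,0,0,0],[40,95,0,0,0],[40,101.5,0,0,0],[40,101.5,0,0,0],[40,101.5,0,0,0]]'; python3 go.py; python3 -m jog '[[40,0,0,0,0],[65,0,0,0,0],[87,0,0,0,0],[87,0,0,0,0],[87,0,0,0,0]]';python3 go.py;  python3 -m jog '[[87,0,0,-30,0],[87,0,0,-60,0],[87,0,0,-100,0],[87,20,80,-140,0],[87,60,140,-140,0],[87,100,200,-140,0],[87,150,250,-140,0],[87,200,280,-140,0]]';python3 go.py
```

```text
time: 4.88
tcp_pos: [0.628, 0.0286, 0.0561]
tool_rot: [0.633, 0.774, 0.0, -0.001]
wrist_force: [-5.0, 0.4, 6.5]
grip_width: 0.0497
t 4.9 pos [628.   28.6  56.1] yaw 101.5 tilt [-0.0013  0.0019] F [-5.   0.4  6.5] grip 49.7 q7 1.78 q1 -0.35
time: 5.5
tcp_pos: [0.6287, 0.0266, 0.056]
tool_rot: [0.633, 0.774, 0.0, -0.0]
wrist_force: [0.1, -0.3, -0.1]
grip_width: 0.0814
t 5.5 pos [628.7  26.6  56. ] yaw 101.4 tilt [0.     0.0002] F [ 0.1 -0.3 -0.1] grip 81.4 q7 1.78 q1 -0.35
time: 6.5
tcp_pos: [0.8384, 0.2291, 0.1957]
tool_rot: [0.633, 0.774, 0.0, 0.0]
wrist_force: [1.6, 0.0, 0.7]
grip_width: 0.087
t 6.5 pos [838.4 229.1 195.7] yaw 101.4 tilt [0.0004 0.0001] F [1.6 0.  0.7] grip 87.0 q7 1.51 q1 -0.40
```

```bash
cat > meas.py <<'E'
from vis import *
import sys
np.set_printoptions(precision=2,suppress=True)
i=sys.argv[1]
T=avg("top");S=avg("side");np.save("T"+i,T);np.save("S"+i,S)
V=np.vstack([cv2.convertScaleAbs(up(T,305,125,365,165,8),alpha=1.6)[:,:480],cv2.convertScaleAbs(up(S,350,175,410,215,8),alpha=1.4)])
cv2.imwrite(f"pics/m{i}.png",V[:600] if V.shape[0]<=600 else cv2.resize(V,None,fx=.9,fy=.9))
cv2.imwrite(f"pics/top{i}.png",cv2.convertScaleAbs(T,alpha=1.3))
pk=lambda u:((u[...,2]-u[...,1])>0).astype(np.uint8)
print("carr",rect(plane("top",blob(T,(308,128,352,170),pk),.056)))
E
python3 meas.py 1
```

```text
carr ((632.2825317382812, 29.668060302734375), (62.75997543334961, 53.786163330078125), 11.586155891418457)
```

View pics/m1.png

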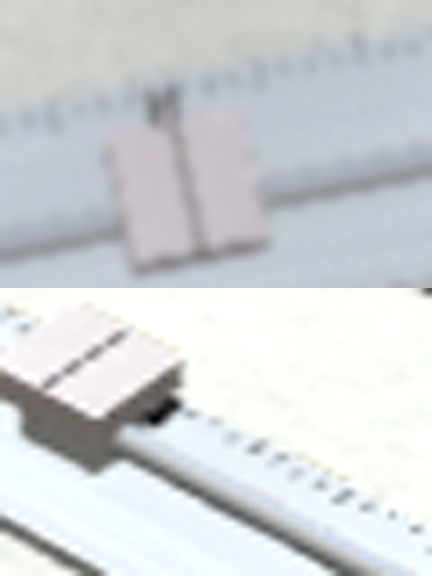

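```bash
cat > lv.py <<'E'
from vis import *
import sys
np.set_printoptions(precision=2,suppress=True)
yd=np.array([-np.sin(np.radians(11.5)),np.cos(np.radians(11.5)),0])
T0=np.load("T0.npy");T=np.load(f"T{sys.argv[1]}.npy")
def cent(I,rows,x0,k,base,w):
    L=[]
    for r in rows:
        c=x0+(r-rows[0])*k; x=np.arange(I.shape[1]); g=I[r].mean(1)
        for _ in range(4):
            wt=np.clip(base-g,0,None)*np.clip(w+.5-np.abs(x-c),0,1); c=(wt*x).sum()/wt.sum()
        L.append((c,r))
    return np.array(L)
m=cent(T0,range(138,143),327,.23,117,3.5); P=plane("top",m,.014)*1000
print("mark",m[:,0],"y'",P@yd, (P@yd).mean())
c0=float(sys.argv[2]); l=cent(T,range(144,158),c0,.2,115,2); Q=plane("top",l,.056)*1000
print("line",l[:,0],"y'",Q@yd,(Q@yd).mean(),"centre line slope",np.degrees(np.arctan2(*(Q[-1]-Q[0])[1::-1])))
print("need +y' mm:",(P@yd).mean()-(Q@yd).mean())
E
python3 lv.py 1 329.5
python3 - <<'E'
import sys;sys.argv=['x','0','367.3']
import numpy as np
from vis import *
T0=np.load("T0.npy")
E
```

```text
mark [327.11 326.94 327.06 327.32 327.48] y' [-99.62 -98.59 -98.3  -98.42 -98.24] -98.63454851771053
line [329.24 329.49 329.58 329.65 329.99 330.39 330.51 330.55 330.76 331.29
 331.47 331.58 331.66 332.  ] y' [-97.79 -97.85 -97.51 -97.13 -97.42 -97.87 -97.61 -97.15 -97.13 -97.92
 -97.81 -97.52 -97.16 -97.45] -97.52313267291831 centre line slope -169.03405267233165
need +y' mm: -1.1114158447922193
```

```bash
python3 go.py 628.4 27.4 100 101.5;  python3 -m jog '[[87,-40,-40,0,0],[87,-80,-80,0,0],[87,-120,-130,20,0],[87,-150,-180,50,0],[87,-156.3,-230,80,0],[87,-156.3,-265,95.7,0],[87,-156.3,-266,95.7,0],[87,-156.3,-266,95.7,0]]';python3 go.py 628.4 27.4 56 101.5
```

```text
t 6.9 pos [837.7 226.  198. ] yaw 101.3 tilt [0.0017 0.    ] F [-0.8  0.6  0.1] grip 87.1 q7 1.52 q1 -0.40
shift [-153.8 -244.2   97.6] turn -0.22269810395587797
time: 7.9
tcp_pos: [0.6084, 0.0218, 0.1022]
tool_rot: [0.634, 0.774, 0.001, 0.001]
wrist_force: [0.8, -0.2, 0.8]
grip_width: 0.0868
t 7.9 pos [608.4  21.8 102.2] yaw 101.4 tilt [0.0031 0.0009] F [ 0.8 -0.2  0.8] grip 86.8 q7 1.77 q1 -0.37
shift [ 1.5 20.6 46.2] turn -0.14378853609994735
```

```bash
python3 -m jog '[[87,1.5,20.6,5,0],[87,1.5,20.6,25,0],[87,1.5,20.6,40,0],[87,1.5,20.6,46,0],[87,1.5,20.6,46,0]]';python3 go.py 628.4 27.4 56 101.5
```

```text
time: 8.52
tcp_pos: [0.6272, 0.0271, 0.054]
tool_rot: [0.634, 0.774, -0.0, -0.0]
wrist_force: [-0.8, -0.2, 0.1]
grip_width: 0.0873
t 8.5 pos [627.2  27.1  54. ] yaw 101.4 tilt [-0.0007 -0.0003] F [-0.8 -0.2  0.1] grip 87.3 q7 1.78 q1 -0.35
shift [ 0.   1.3 -2. ] turn -0.1371632451616449
```

```bash
python3 -m jog '[[70,0,0,-1,0],[55,0,0,-1,0],[45,0,0,-1,0],[45,0,0,-1,0],[45,0,0,-1,0],[45,0,0,-1,0],[45,0,0,-1,0],[45,0,0,-1,0]]' 15;python3 go.py 628.4 27.4 56 101.5
```

```text
time: 9.52
tcp_pos: [0.6276, 0.0278, 0.0556]
tool_rot: [0.633, 0.774, 0.0, -0.0]
wrist_force: [-2.2, 3.3, 2.7]
grip_width: 0.0499
t 9.5 pos [627.6  27.8  55.6] yaw 101.4 tilt [0.0003 0.0004] F [-2.2  3.3  2.7] grip 49.9 q7 1.78 q1 -0.36
shift [-0.6  0.7 -0.4] turn -0.10644515025892076
```

```bash
python3 -m jog '[[45,-0.8,0,0,0],[45,-0.8,0,0,0],[45,-0.8,0,0,0],[45,-0.8,0,0,0]]' ;python3 go.py 628.4 27.4 56 101.5
```

```text
time: 10.02
tcp_pos: [0.6278, 0.0267, 0.0555]
tool_rot: [0.634, 0.774, 0.0, 0.0]
wrist_force: [-1.8, 3.8, 3.7]
grip_width: 0.0497
t 10.0 pos [627.8  26.7  55.5] yaw 101.4 tilt [0.0004 0.    ] F [-1.8  3.8  3.7] grip 49.7 q7 1.78 q1 -0.35
shift [ 0.6  0.7 -0.5] turn -0.12026760604203446
```

```bash
python3 -m jog '[[60,0,0,0,0],[75,0,0,0,0],[87,0,0,0,0],[87,0,0,-30,0],[87,0,0,-70,0],[87,30,20,-120,0],[87,80,40,-140,0],[87,130,60,-140,0]]' ;python3 go.py;python3 -m jog '[[87,60,40,0,0],[87,120,40,0,0],[87,180,40,0,0],[87,180,40,0,0]]'; python3 meas.py 2; python3 lv.py 2 329; python3 - <<'E'
import numpy as np
T0=np.load("T0.npy")
for i in "12":
    T=np.load(f"T{i}.npy");print(np.abs(T-T0)[200:242,285:328].max(),np.abs(np.load(f"S{i}.npy")-np.load("S0.npy"))[163:223,270:306].max())
E
```

```text
time: 11.02
tcp_pos: [0.6624, 0.167, 0.1982]
tool_rot: [0.634, 0.773, 0.002, 0.001]
wrist_force: [0.1, -0.6, -0.7]
grip_width: 0.0868
t 11.0 pos [662.4 167.  198.2] yaw 101.3 tilt [0.0045 0.001 ] F [ 0.1 -0.6 -0.7] grip 86.8 q7 1.55 q1 -0.52
time: 11.52
tcp_pos: [0.6616, 0.3574, 0.1942]
tool_rot: [0.63, 0.776, 0.0, -0.002]
wrist_force: [0.1, -0.5, -0.6]
grip_width: 0.0868
carr ((632.8565673828125, 27.706756591796875), (63.275569915771484, 54.46751022338867), 11.937705039978027)
mark [327.11 326.94 327.06 327.32 327.48] y' [-99.62 -98.59 -98.3  -98.42 -98.24] -98.63454851771053
line [329.69 330.1  330.36 330.52 330.72 331.05 331.32 331.5  331.63 331.85
 332.13 332.55 332.68 332.73] y' [-98.94 -99.39 -99.51 -99.34 -99.28 -99.57 -99.69 -99.57 -99.35 -99.32
 -99.48 -99.99 -99.76 -99.3 ] -99.46322501030782 centre line slope -167.91590682535846
need +y' mm: 0.828676492597296
101.0 12.0
10.75 10.75
```

```bash
python3 go.py 628.3 27.85 110 101.5
```

```text
t 11.9 pos [665.3 348.7 195.8] yaw 101.3 tilt [ 0.0007 -0.0003] F [-0.3 -0.   0.7] grip 87.1 q7 1.31 q1 -0.69
shift [-307.4  -99.    85.9] turn -0.2386589991679955
```

View pics/m2.png

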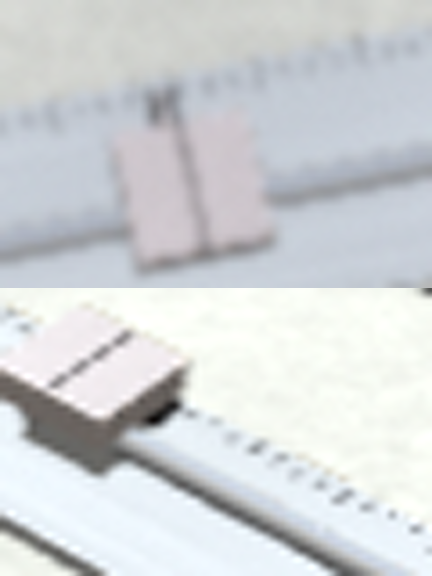

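```bash
python3 -m jog '[[87,-60,-20,0,0],[87,-120,-40,0,0],[87,-180,-60,0,0],[87,-240,-80,0,0],[87,-290,-99,30,0],[87,-307.4,-99,70,0],[87,-307.4,-99,86,0],[87,-307.4,-99,86,0]]';python3 go.py 628.3 27.85 56 101.5
```

```text
time: 12.92
tcp_pos: [0.6278, 0.0307, 0.109]
tool_rot: [0.633, 0.774, -0.0, -0.001]
wrist_force: [0.3, 0.4, 0.2]
grip_width: 0.0871
t 12.9 pos [627.8  30.7 109. ] yaw 101.4 tilt [-0.0013  0.0004] F [0.3 0.4 0.2] grip 87.1 q7 1.76 q1 -0.37
shift [-3.  -0.1 53. ] turn -0.057707049123123966
```

```bash
python3 -m jog '[[87,0,0,20,0],[87,0,0,40,0],[87,0,0,53,0],[87,0,0,53,0],[87,0,0,53,0]]';python3 go.py 628.3 27.85 56 101.5
```

```text
time: 13.55
tcp_pos: [0.6286, 0.0292, 0.0569]
tool_rot: [0.634, 0.774, 0.0, 0.0]
wrist_force: [-0.5, -0.2, 0.4]
grip_width: 0.0867
t 13.6 pos [628.6  29.2  56.9] yaw 101.4 tilt [ 0.0009 -0.0001] F [-0.5 -0.2  0.4] grip 86.7 q7 1.78 q1 -0.36
shift [-1.3 -0.6  0.9] turn -0.13049766801204044
```

```bash
python3 -m jog '[[70,-1,0,1,0],[55,-1,0,1,0],[45,-1,0,1,0],[45,-1,0,1,0],[45,-1,0,1,0],[45,-1,0,1,0],[45,-1,0,1,0]]' 15;python3 go.py 628.3 27.85 56 101.5; python3 -m jog '[[45,0,0,0,0]]'; python3 go.py 628.3 27.85 56 101.5; python3 -m jog '[[45,0,0,0,0]]'; python3 go.py 628.3 27.85 56 101.5
```

```text
time: 14.42
tcp_pos: [0.6286, 0.0278, 0.0555]
tool_rot: [0.634, 0.774, -0.0, 0.0]
wrist_force: [0.9, -2.9, 0.4]
grip_width: 0.0498
t 14.4 pos [628.6  27.8  55.5] yaw 101.4 tilt [ 0.0005 -0.0006] F [ 0.9 -2.9  0.4] grip 49.8 q7 1.78 q1 -0.36
shift [ 0.1 -0.3 -0.5] turn -0.14327751815532963
time: 14.55
tcp_pos: [0.6286, 0.0278, 0.0556]
tool_rot: [0.634, 0.774, -0.0, 0.0]
wrist_force: [1.4, -3.3, -0.2]
grip_width: 0.0497
t 14.6 pos [628.6  27.8  55.6] yaw 101.4 tilt [ 0.0006 -0.0006] F [ 1.4 -3.3 -0.2] grip 49.7 q7 1.78 q1 -0.36
shift [ 0.1 -0.3 -0.4] turn -0.14496790679794458
time: 14.68
tcp_pos: [0.6286, 0.0278, 0.0556]
tool_rot: [0.634, 0.774, -0.0, 0.0]
wrist_force: [1.7, -3.2, -0.3]
grip_width: 0.0499
t 14.7 pos [628.6  27.8  55.6] yaw 101.4 tilt [ 0.0006 -0.0006] F [ 1.7 -3.2 -0.3] grip 49.9 q7 1.78 q1 -0.36
shift [ 0.1 -0.3 -0.4] turn -0.14620064677359323
```

```bash
python3 -m jog '[[55,0,0,0,0],[70,0,0,0,0],[87,0,0,0,0],[87,0,0,-30,0],[87,0,0,-70,0],[87,30,20,-120,0],[87,80,40,-140,0],[87,130,60,-140,0]]' ;python3 -m jog '[[87,60,40,0,0],[87,120,40,0,0],[87,180,40,0,0],[87,180,40,0,0]]'; python3 meas.py 3; python3 lv.py 3 329
```

```text
time: 15.68
tcp_pos: [0.6628, 0.1694, 0.1982]
tool_rot: [0.634, 0.774, 0.002, 0.001]
wrist_force: [-0.2, 1.0, -1.1]
grip_width: 0.0867
time: 16.18
tcp_pos: [0.6619, 0.3597, 0.1943]
tool_rot: [0.63, 0.777, 0.0, -0.002]
wrist_force: [-0.1, -0.1, 0.4]
grip_width: 0.0873
carr ((632.514892578125, 28.707252502441406), (62.96782302856445, 54.74379348754883), 11.77904224395752)
mark [327.11 326.94 327.06 327.32 327.48] y' [-99.62 -98.59 -98.3  -98.42 -98.24] -98.63454851771053
line [329.54 329.6  329.76 330.31 330.48 330.58 330.7  330.97 331.37 331.53
 331.68 331.88 332.28 332.51] y' [-98.54 -98.14 -97.98 -98.8  -98.68 -98.36 -98.1  -98.23 -98.68 -98.53
 -98.34 -98.29 -98.74 -98.75] -98.4409063350238 centre line slope -168.16441649440995
need +y' mm: -0.19364218268673028
```

```bash
python3 - <<'E'
from vis import *
np.set_printoptions(precision=2,suppress=True)
a=np.radians(11.5);X=np.array([np.cos(a),np.sin(a),0]);Y=np.array([-np.sin(a),np.cos(a),0])
pk=lambda u:((u[...,2]-u[...,1])>0).astype(np.uint8)
for i,b in((0,(354,130,386,158)),(3,(308,128,352,170))):
    T=np.load(f"T{i}.npy");P=plane("top",blob(T,b,pk),.056)*1000
    x=P@X;y=P@Y;m=np.median(y)
    for lo,hi in((-20,-8),(-8,8),(8,20)):
        s=(y-m>lo)&(y-m<hi); print(i,lo,"far",np.median(x[s&(x>623)]),"near",np.median(x[s&(x<623)]))
    s=np.abs(x-623)<12; print("y sides",np.median(y[s&(y<m)]),np.median(y[s&(y>m)]))
# stack base plate & tube in T0
T=np.load("T0.npy");S=np.load("S0.npy")
bl=lambda u:((u[...,0]-u[...,2])>1.5).astype(np.uint8)
for z in(.024,.012): print("base",rect(plane("top",cv2.convexHull(np.float32(blob(T,(283,200,330,245),lambda u:(bl(u)|(u.mean(2)<85)).astype(np.uint8)))).reshape(-1,2),z)))
g=T[205:232,290:320].mean(2).astype(int);print(g[::2])
E
```

```text
0 -20 far 647.6367619740352 near 594.825185116809
0 -8 far 647.0814680526994 near 594.8773815310064
0 8 far 647.3773115349843 near 594.6600839644291
y sides -226.00406341766325 -173.96141764879326
3 -20 far 647.0207667311145 near 594.5353262881987
3 -8 far 650.985743809533 near 594.708042799843
3 8 far 646.9692150397497 near 594.4976285621856
y sides -123.80436871625596 -72.47782889004931
base ((451.16766357421875, 94.91339111328125), (70.73954772949219, 73.33960723876953), 79.26239013671875)
base ((452.9861755371094, 95.32759094238281), (71.54144287109375, 74.17096710205078), 79.26239013671875)
[[120 118 118 118 117 114 111 111 113 115 116 114 112 110 108 106 112 119
  122 123 121 121 121 118 119 119 119 119 121 121]
 [118 119 119 118 112 101  91  90  98  99  89  80  72  64  53  55  75  95
  104 112 117 119 119 119 119 119 120 121 121 121]
 [120 120 118 116 110  97  75  53  48  48  42  40  39  39  39  38  49  73
   95 100 100  97 101 109 113 112 111 112 112 113]
 [120 120 117 105  86  67  51  41  39  41  41  43  54  64  67  62  51  46
   63  92 111 113 104  95  97 101 100  92  91 10
[... 553 characters left out ...]
 59  41  35  32  30  30
   36  52  73  89 102 106  91  72  83  96  98 106]
 [118 112  99  76  53  47  58  69  65  51  38  35  30  26  31  45  65  82
   95 106 114 116 109  90  66  71  92  99 104 114]
 [113 109 106  95  70  48  42  44  45  42  35  33  46  69  86  99 110 114
  114 110 103  87  66  50  56  81  98  98 104 118]
 [113 107 103  99  91  72  52  41  41  43  44  46  55  69  78  82  82  79
   71  59  51  44  46  63  86 100 103 103 110 118]
 [111  96  77  83  97  97  82  62  48  43  38  38  40  41  42  40  38  37
   36  36  43  60  80  94 103 104 100 104 115 119]
 [104  93  88  88  94  98  99  98  95  87  74  64  56  51  47  50  54  57
   68  84  95 101 103 102 102 102  98 103 116 121]]
```

```bash
python3 go.py 447 95 160 115
```

```text
t 16.6 pos [665.9 350.5 195.8] yaw 101.3 tilt [ 0.0007 -0.0003] F [-0.1 -1.   0.5] grip 87.1 q7 1.31 q1 -0.69
shift [-207.8 -264.6   35.7] turn -13.735691530356831
```

```bash
python3 -m jog '[[87,-35,-44,0,-3],[87,-70,-88,0,-6],[87,-105,-132,0,-10],[87,-140,-176,0,-13.7],[87,-175,-220,10,-13.7],[87,-207.8,-264.6,30,-13.7],[87,-207.8,-264.6,35.7,-13.7],[87,-207.8,-264.6,35.7,-13.7]]' 5;python3 go.py 447 95 101 115
```

```text
time: 17.58
tcp_pos: [0.4473, 0.0961, 0.1601]
tool_rot: [0.537, 0.844, 0.001, 0.0]
wrist_force: [0.1, -0.6, -0.2]
grip_width: 0.0869
t 17.6 pos [447.3  96.1 160.1] yaw 115.0 tilt [0.0011 0.0006] F [ 0.1 -0.6 -0.2] grip 86.9 q7 1.70 q1 -0.59
shift [-0.9 -0.8 59.1] turn 0.03230502400326429
```

```bash
python3 -m jog '[[87,0,-0.8,25,0],[87,0,-0.8,45,0],[87,0,-0.8,57,0],[87,0,-0.8,57,0],[70,0,-0.8,57,0],[55,0,-0.8,57,0],[45,0,-0.8,57,0],[30,0,-0.8,57,0]]' 4;python3 -m jog '[[30,0,0,0,0],[30,0,0,0,0],[30,0,0,0,0]]'; python3 go.py
```

```text
time: 18.58
tcp_pos: [0.4463, 0.0958, 0.1029]
tool_rot: [0.537, 0.844, 0.0, 0.0]
wrist_force: [0.4, 0.6, -1.0]
grip_width: 0.0549
time: 18.95
tcp_pos: [0.4462, 0.0958, 0.1028]
tool_rot: [0.537, 0.844, 0.0, 0.0]
wrist_force: [0.4, 1.1, 0.6]
grip_width: 0.0352
t 18.9 pos [446.2  95.8 102.8] yaw 115.1 tilt [0.0003 0.    ] F [0.4 1.1 0.6] grip 35.2 q7 1.72 q1 -0.59
```

```bash
python3 -m jog '[[30,0,0,0,0],[30,0,0,0,0],[30,0,0,0,0],[30,0,0,0,0]]'; python3 go.py;  python3 -m jog '[[45,0,0,0,0],[60,0,0,0,0],[60,0,0,0,0],[60,0,0,0,10],[60,0,0,0,20],[60,0,0,0,30],[60,0,0,0,40],[60,0,0,0,40]]'; python3 go.py 446.2 95.8 103 25
```

```text
time: 19.45
tcp_pos: [0.4462, 0.0958, 0.1027]
tool_rot: [0.537, 0.844, 0.0, 0.0]
wrist_force: [-1.1, 0.2, 0.3]
grip_width: 0.0348
t 19.4 pos [446.2  95.8 102.7] yaw 115.1 tilt [ 0.0003 -0.    ] F [-1.1  0.2  0.3] grip 34.8 q7 1.72 q1 -0.59
time: 20.45
tcp_pos: [0.4462, 0.0957, 0.1027]
tool_rot: [0.793, 0.61, 0.0, 0.0]
wrist_force: [0.6, 0.4, -0.3]
grip_width: 0.0601
t 20.4 pos [446.2  95.7 102.7] yaw 75.1 tilt [ 0.0004 -0.0001] F [ 0.6  0.4 -0.3] grip 60.1 q7 1.03 q1 -0.62
shift [ 0.1 -0.  -0.3] turn 50.13361599326079
```

```bash
python3 -m jog '[[60,0,0,0,10],[60,0,0,0,20],[60,0,0,0,30],[60,0,0,0,40],[60,0,0,0,50],[60,0,0,0,50],[50,0,0,0,50],[30,0,0,0,50]]'; python3 -m jog '[[30,0,0,0,0],[30,0,0,0,0],[30,0,0,0,0],[30,0,0,0,0],[30,0,0,0,0],[30,0,0,0,0]]' ; python3 go.py;
```

```text
time: 21.45
tcp_pos: [0.4462, 0.0957, 0.1027]
tool_rot: [0.976, 0.219, 0.0, 0.0]
wrist_force: [0.2, -0.0, 0.5]
grip_width: 0.0472
time: 22.2
tcp_pos: [0.4463, 0.0957, 0.1028]
tool_rot: [0.976, 0.217, 0.0, 0.0]
wrist_force: [0.4, -0.1, -0.1]
grip_width: 0.0346
t 22.2 pos [446.3  95.7 102.8] yaw 25.1 tilt [ 0.0004 -0.0001] F [ 0.4 -0.1 -0.1] grip 34.6 q7 0.16 q1 -0.66
```

```bash
python3 -m jog '[[30,0,0,0,0],[30,0,0,0,0],[30,0,0,-10,0],[30,0,0,-25,0],[30,0,0,-45,0],[30,0,0,-60,0],[30,0,0,-60,0]]' 18; python3 go.py 629.4 27.7 130 11.5
```

```text
time: 23.08
tcp_pos: [0.4469, 0.096, 0.1641]
tool_rot: [0.976, 0.217, 0.001, -0.0]
wrist_force: [-0.7, -0.5, -1.0]
grip_width: 0.034
t 23.1 pos [446.9  96.  164.1] yaw 25.1 tilt [0.0026 0.0011] F [-0.7 -0.5 -1. ] grip 34.0 q7 0.13 q1 -0.67
shift [136.3 139.2  34.5] turn 13.576986503467651
```

```bash
python3 -m jog '[[30,15,15,0,2],[30,40,40,0,5],[30,70,70,0,8],[30,100,100,0,11],[30,125,127,0,13.5],[30,136,139,10,13.5],[30,136,139,20,13.5],[30,136,139,25,13.5]]'; python3 -m jog '[[30,0,0,5,0],[30,0,0,10,0],[30,0,0,10,0],[30,0,0,10,0]]';python3 go.py 629.4 27.7 79 11.5
```

```text
time: 24.08
tcp_pos: [0.6271, 0.0279, 0.1364]
tool_rot: [0.995, 0.101, -0.001, -0.0]
wrist_force: [-0.1, -0.5, -2.1]
grip_width: 0.0341
time: 24.58
tcp_pos: [0.6284, 0.0275, 0.1281]
tool_rot: [0.995, 0.101, 0.0, 0.0]
wrist_force: [-0.7, -0.0, -1.0]
grip_width: 0.0342
t 24.6 pos [628.4  27.5 128.1] yaw 11.6 tilt [0.0008 0.    ] F [-0.7 -0.  -1. ] grip 34.2 q7 0.24 q1 -0.47
shift [ 1.   0.  49.1] turn 0.07834772703080262
```

```bash
python3 -m jog '[[30,0.8,0,12,0],[30,0.8,0,24,0],[30,0.8,0,35,0],[30,0.8,0,44,0],[30,0.8,0,49,0],[30,0.8,0,49,0],[30,0.8,0,49,0]]';python3 go.py 629.4 27.7 77 11.5
```

```text
time: 25.45
tcp_pos: [0.6294, 0.0276, 0.0792]
tool_rot: [0.995, 0.101, 0.001, 0.0]
wrist_force: [0.1, -0.4, -1.2]
grip_width: 0.0341
t 25.4 pos [629.4  27.6  79.2] yaw 11.6 tilt [ 0.0011 -0.    ] F [ 0.1 -0.4 -1.2] grip 34.1 q7 0.26 q1 -0.46
shift [ 0.  -0.1  2.2] turn 0.0714911396066924
```

```bash
python3 -m jog '[[30,0,0,1,0],[30,0,0,1.8,0],[30,0,0,1.8,0],[30,0,0,1.8,0]]';python3 go.py
```

```text
time: 25.95
tcp_pos: [0.6291, 0.0276, 0.077]
tool_rot: [0.995, 0.101, 0.0, 0.0]
wrist_force: [-0.2, -0.7, -1.0]
grip_width: 0.0341
t 25.9 pos [629.1  27.6  77. ] yaw 11.6 tilt [ 0.0004 -0.0001] F [-0.2 -0.7 -1. ] grip 34.1 q7 0.26 q1 -0.46
```

```bash
python3 -m jog '[[30,0,0,0.4,0],[30,0,0,0.4,0],[30,0,0,0.4,0]]';python3 go.py; python3 -m jog '[[36,0,0,0.2,0],[40,0,0,0.2,0],[46,0,0,0.2,0],[54,0,0,0.2,0],[65,0,0,0.2,0],[70,0,0,0.2,0],[70,0,0,0.2,0]]';python3 go.py
```

```text
time: 26.32
tcp_pos: [0.6292, 0.0276, 0.0768]
tool_rot: [0.995, 0.101, 0.0, 0.0]
wrist_force: [-1.7, -0.9, 2.7]
grip_width: 0.0341
t 26.3 pos [629.2  27.6  76.8] yaw 11.6 tilt [ 0.0005 -0.    ] F [-1.7 -0.9  2.7] grip 34.1 q7 0.26 q1 -0.46
time: 27.2
tcp_pos: [0.6291, 0.0276, 0.0764]
tool_rot: [0.995, 0.101, 0.0, 0.0]
wrist_force: [-1.1, 0.4, 0.0]
grip_width: 0.0687
t 27.2 pos [629.1  27.6  76.4] yaw 11.6 tilt [ 0.0003 -0.0001] F [-1.1  0.4  0. ] grip 68.7 q7 0.26 q1 -0.46
```

```bash
python3 -m jog '[[70,0,0,-15,0],[70,0,0,-40,0],[70,0,0,-75,0],[70,0,0,-110,0],[70,15,-50,-115,0],[70,35,-110,-115,0],[70,55,-170,-115,0],[70,75,-225,-115,0]]'; python3 -m jog '[[87,15,-40,0,0],[87,25,-80,0,0],[87,25,-80,0,0]]'; python3 - <<'E'
from vis import *
T=avg("top");S=avg("side");np.save("T4",T);np.save("S4",S)
a=cv2.resize(up(T,285,125,345,245,5),(300,600)); b=cv2.resize(up(S,262,150,412,230,3),(500,267));b=np.vstack([b,cv2.resize(up(S,272,170,312,225,6),(500,333))[:, :]])
cv2.imwrite("pics/m4.png",cv2.convertScaleAbs(np.hstack([a,b]),alpha=1.5))
E
```

```text
time: 28.2
tcp_pos: [0.6575, 0.2654, 0.193]
tool_rot: [0.995, 0.101, 0.001, -0.0]
wrist_force: [0.3, 0.0, 0.6]
grip_width: 0.0698
time: 28.58
tcp_pos: [0.6644, 0.3512, 0.1915]
tool_rot: [0.995, 0.104, -0.0, -0.001]
wrist_force: [0.1, -0.2, -0.6]
grip_width: 0.0857
```

View pics/m4.png

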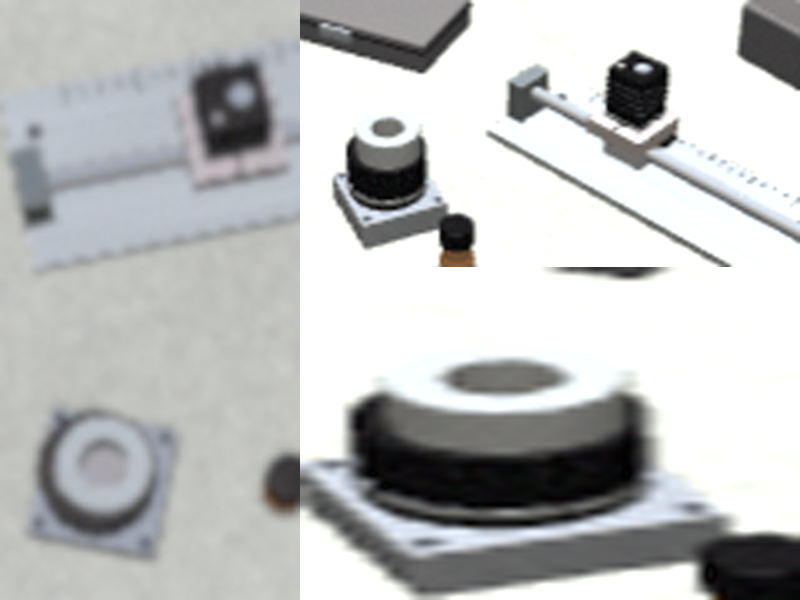

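The camera now stands upright on the carriage, and the ring, tube and base are clearly visible at crop (100,460). Next I measure them.

```bash
python3 - <<'E'
from vis import *
np.set_printoptions(precision=1,suppress=True)
T=np.load("T4.npy")
b=(283,200,328,242)
u=up(T,*b).mean(2)
# ring hole (z .082) and outer: bright region within tube
dark=lambda u:(u.mean(2)<78)
c=blob(T,b,dark); P=plane("top",c,.06)
e=cv2.fitEllipse(np.float32(P[:,:2]*1000));print("tube outer @.060",e); P=plane("top",c,.05);print("@.05",cv2.fitEllipse(np.float32(P[:,:2]*1000)))
m=dark(up(T,*b)).astype(np.uint8); cs,h=cv2.findContours(m,cv2.RETR_CCOMP,cv2.CHAIN_APPROX_NONE)
for c,k in zip(cs,h[0]):
    if cv2.contourArea(c)>2000: print(cv2.contourArea(c),k[3],cv2.fitEllipse(np.float32(plane("top",topix(c,b[0],b[1]),.082)[:,:2]*1000)))
print(T[205:232,290:318].mean(2)[::2].astype(int))
h=up(T,*b); hm=((h.mean(2)<112)).astype(np.uint8)
bl=lambda u:(((u[...,0]-u[...,2])>1.5)|(u.mean(2)<85)).astype(np.uint8)
print("base",rect(plane("top",blob(T,(283,200,330,245),bl),.024)))
# camera line check
E
```

```text
tube outer @.060 ((449.8183288574219, 95.80824279785156), (55.51969909667969, 61.521507263183594), 88.44738006591797)
@.05 ((451.3739013671875, 96.1742935180664), (56.06263732910156, 62.123146057128906), 88.4471664428711)
8488.5 -1 ((446.3961181640625, 95.00287628173828), (54.32530212402344, 60.19801712036133), 88.44696044921875)
[[128 127 126 127 126 122 120 119 121 124 124 122 120 121 122 125 128 130
  132 130 129 129 129 129 127 127 127 128]
 [127 127 127 125 120 109  97  96 104 105  96  90  89  87  88  94 101 108
  113 120 126 127 128 128 127 128 129 129]
 [128 129 127 124 117 104  81  61  60  73  86 100 112 120 121 121 122 122
  118 112 107 103 108 116 120 120 120 120]
 [129 130 127 119 100  78  60  64  87 110 123 127 127 126 125 125 125 126
  127 127 127 122 113 102 104 109 106  99]
 [128 126 117  98  70  55  69  98 120 126 125 123 113 100  89  85  87  96
  107 119 127 128 126 116 106 103 101  94]
 [127 122 102  70  51  64  96 120 127 127 120 104  93  97 103 106 106 102
   98 100 113 125 128 126 115 102 105 111]
 [127 118  94  63  52  71 102 124 128 124 111 100 105 111 112 112 
[... 275 characters left out ...]
  87 103]
 [126 121 106  82  56  51  66  90 108 121 126 126 125 125 126 127 127 127
  127 128 128 126 117  96  71  76  98 106]
 [120 116 113 101  77  52  45  50  63  84 102 114 121 122 125 125 125 125
  123 119 111  94  72  54  60  88 105 104]
 [120 115 110 106  98  77  55  44  44  46  52  59  71  80  85  89  89  86
   76  64  54  46  49  68  92 107 110 110]
 [119 102  84  89 103 104  88  66  53  46  40  41  43  45  45  44  42  40
   39  40  47  65  86 101 110 111 107 111]
 [110 100  93  96 100 106 108 106 103  93  78  67  61  54  51  54  58  62
   73  89 102 108 110 109 110 110 105 110]]
base ((449.9563903808594, 95.10275268554688), (70.45206451416016, 70.92156982421875), 79.08908081054688)
```

```bash
python3 - <<'E'
from vis import *
print(plane("top",[[305.1,217.3]],.082)*1000)
E
python3 go.py 449 95.5 115 11.6
```

```text
[[449.54363841  92.9808766   82.        ]]
t 29.0 pos [666.1 345.5 191.9] yaw 11.5 tilt [0.0007 0.    ] F [-0.1  0.3  0.4] grip 87.1 q7 -0.21 q1 -0.76
shift [-262.7  201.7   76.7] turn -0.1007107583320419
```

```bash
python3 -m jog '[[87,-44,33,0,0],[87,-88,66,0,0],[87,-132,99,0,0],[87,-176,132,0,0],[87,-220,167,20,0],[87,-255,196,50,0],[87,-262.7,202.5,76,0],[87,-262.7,202.5,76,0]]' 4;python3 -m jog '[[87,0,0,0,0],[87,0,0,0,0]]' ;python3 go.py 449.3 94.5 77.5 11.6
```

```text
time: 29.98
tcp_pos: [0.4478, 0.0944, 0.1145]
tool_rot: [0.995, 0.1, -0.001, 0.0]
wrist_force: [-0.2, 0.1, 1.2]
grip_width: 0.087
time: 30.22
tcp_pos: [0.4501, 0.0961, 0.1164]
tool_rot: [0.995, 0.101, 0.001, -0.0]
wrist_force: [-0.1, -0.2, 0.1]
grip_width: 0.0868
t 30.2 pos [450.1  96.1 116.4] yaw 11.6 tilt [0.002  0.0004] F [-0.1 -0.2  0.1] grip 86.8 q7 -0.07 q1 -0.76
shift [-1.2  1.4 38.9] turn 0.010405070191680466
```

```bash
python3 -m jog '[[87,-1,1,18,0],[87,-1,1,32,0],[87,-1,1,38.5,0],[80,-1,1,38.5,0],[65,-1,1,38.5,0],[50,-1,1,38.5,0],[44,-1,1,38.5,0],[44,-1,1,38.5,0]]' ;python3 -m jog '[[44,0,0,0,0],[44,0,0,0,0],[44,0,0,0,0]]' ;python3 go.py
```

```text
time: 31.22
tcp_pos: [0.4484, 0.0943, 0.077]
tool_rot: [0.995, 0.101, 0.0, 0.0]
wrist_force: [-1.1, -1.1, -0.1]
grip_width: 0.0486
time: 31.6
tcp_pos: [0.4484, 0.0942, 0.0769]
tool_rot: [0.995, 0.101, 0.0, 0.0]
wrist_force: [-1.3, 0.1, 2.5]
grip_width: 0.048
t 31.6 pos [448.4  94.2  76.9] yaw 11.6 tilt [ 0.0004 -0.    ] F [-1.3  0.1  2.5] grip 48.0 q7 -0.04 q1 -0.75
```

```bash
python3 -m jog '[[60,0,0,0,0],[66,0,0,0,0],[66,0,0,0,-10],[66,0,0,0,-20],[66,0,0,0,-30],[66,0,0,0,-40],[66,0,0,0,-50],[66,0,0,0,-60]]' ;python3 -m jog '[[66,0,0,0,-10],[66,0,0,0,-20],[66,0,0,0,-30],[66,0,0,0,-30],[55,0,0,0,-30],[44,0,0,0,-30],[44,0,0,0,-30],[44,0,0,0,-30]]' ;python3 -m jog '[[44,0,0,0,0],[44,0,0,0,0],[44,0,0,0,0],[44,0,0,0,0]]' 18 ;python3 go.py;python3 -m jog '[[44,0,0,-8,0],[44,0,0,-25,0],[44,0,0,-50,0],[44,0,0,-80,0],[44,0,0,-80,0]]' ;python3 go.py 452.7 -299 130
```

```text
time: 32.6
tcp_pos: [0.4484, 0.0942, 0.0768]
tool_rot: [0.81, 0.587, 0.0, 0.0]
wrist_force: [-0.0, 0.2, 0.3]
grip_width: 0.0661
time: 33.6
tcp_pos: [0.4484, 0.0942, 0.0768]
tool_rot: [0.632, 0.775, 0.0, 0.0]
wrist_force: [-0.9, 1.1, -1.5]
grip_width: 0.0481
time: 34.1
tcp_pos: [0.4484, 0.0942, 0.0768]
tool_rot: [0.632, 0.775, 0.0, 0.0]
wrist_force: [0.2, -0.1, -0.2]
grip_width: 0.0479
t 34.1 pos [448.4  94.2  76.8] yaw 101.6 tilt [ 0.0004 -0.0001] F [ 0.2 -0.1 -0.2] grip 47.9 q7 1.51 q1 -0.63
time: 34.72
tcp_pos: [0.4497, 0.0946, 0.1593]
tool_rot: [0.632, 0.775, 0.002, 0.001]
wrist_force: [0.2, 0.6, -1.2]
grip_width: 0.0481
t 34.7 pos [449.7  94.6 159.3] yaw 101.6 tilt [0.0043 0.0018] F [ 0.2  0.6 -1.2] grip 48.1 q7 1.47 q1 -0.65
shift [-386.3  -76.1   28.6]
```

```bash
python3 -m jog '[[44,-30,-6,0,0],[44,-80,-16,0,0],[44,-135,-27,0,0],[44,-190,-37,0,0],[44,-245,-48,0,0],[44,-300,-59,0,0],[44,-350,-69,0,0],[44,-386.5,-76,0,0]]';python3 -m jog '[[44,0,0,0,0],[44,0,0,20,0],[44,0,0,40,0],[44,0,0,40,0],[44,0,0,40,0]]' ;python3 go.py 452.6 -299.8 24
```

```text
time: 35.72
tcp_pos: [0.4506, -0.3019, 0.1564]
tool_rot: [0.633, 0.774, -0.0, -0.0]
wrist_force: [0.4, 1.2, -0.4]
grip_width: 0.0476
time: 36.35
tcp_pos: [0.4517, -0.2994, 0.1174]
tool_rot: [0.632, 0.775, 0.0, 0.0]
wrist_force: [0.5, 0.2, -0.6]
grip_width: 0.0476
t 36.4 pos [ 451.7 -299.4  117.4] yaw 101.6 tilt [ 0.0006 -0.0001] F [ 0.5  0.2 -0.6] grip 47.6 q7 2.47 q1 -0.12
shift [-0.6  0.8 93.4]
```

```bash
python3 -m jog '[[44,-0.6,0.8,20,0],[44,-0.6,0.8,45,0],[44,-0.6,0.8,70,0],[44,-0.6,0.8,88,0],[44,-0.6,0.8,93,0],[44,-0.6,0.8,93,0],[44,-0.6,0.8,93,0],[44,-0.6,0.8,93,0]]';python3 go.py 452.6 -299.8 21
```

```text
time: 37.35
tcp_pos: [0.4528, -0.3003, 0.0245]
tool_rot: [0.632, 0.775, 0.0, 0.001]
wrist_force: [-0.5, -1.0, -0.3]
grip_width: 0.0474
t 37.4 pos [ 452.8 -300.3   24.5] yaw 101.6 tilt [ 0.0014 -0.0004] F [-0.5 -1.  -0.3] grip 47.4 q7 2.54 q1 -0.04
shift [ 0.5 -0.1  3.5]
```

```bash
python3 -m jog '[[44,0.4,0,1.5,0],[44,0.4,0,3,0],[44,0.4,0,3.4,0],[44,0.4,0,3.4,0]]';python3 go.py; python3 -m jog '[[44,0,0,0.3,0],[52,0,0,0.3,0],[60,0,0,0.3,0],[70,0,0,0.3,0],[70,0,0,0.3,0],[70,0,0,-20,0],[70,0,0,-50,0],[70,0,0,-90,0]]'; python3 go.py 450 95 110
```

```text
time: 37.85
tcp_pos: [0.4524, -0.2997, 0.0208]
tool_rot: [0.632, 0.775, 0.0, 0.0]
wrist_force: [-1.8, 1.8, 6.3]
grip_width: 0.0475
t 37.9 pos [ 452.4 -299.7   20.8] yaw 101.6 tilt [0.0005 0.0003] F [-1.8  1.8  6.3] grip 47.5 q7 2.55 q1 -0.03
time: 38.85
tcp_pos: [0.4517, -0.2994, 0.1108]
tool_rot: [0.632, 0.775, -0.0, -0.001]
wrist_force: [0.1, -0.2, 0.8]
grip_width: 0.0701
t 38.9 pos [ 451.7 -299.4  110.8] yaw 101.6 tilt [-0.0013  0.0003] F [ 0.1 -0.2  0.8] grip 70.1 q7 2.46 q1 -0.10
shift [386.8  77.5   0.9]
```

```bash
python3 -m jog '[[87,40,8,-5,0],[87,95,19,-10,0],[87,150,30,-10,0],[87,205,41,-10,0],[87,260,52,-10,0],[87,315,63,-10,0],[87,365,73,-10,0],[87,386,77.5,-10,0]]';python3 -m jog '[[87,0,0,0,0],[87,0,0,10,0],[87,0,0,20,0],[87,0,0,20,0]]' 5;python3 go.py 450 95 43
```

```text
time: 39.85
tcp_pos: [0.4503, 0.097, 0.1205]
tool_rot: [0.631, 0.776, 0.0, 0.0]
wrist_force: [-0.5, -0.0, -0.5]
grip_width: 0.0871
time: 40.35
tcp_pos: [0.4501, 0.0929, 0.0993]
tool_rot: [0.633, 0.774, -0.001, -0.0]
wrist_force: [0.4, 0.1, 0.1]
grip_width: 0.0871
t 40.4 pos [450.1  92.9  99.3] yaw 101.5 tilt [-0.0015 -0.0011] F [0.4 0.1 0.1] grip 87.1 q7 1.51 q1 -0.69
shift [ 2.1  0.4 56.3]
```

```bash
python3 -m jog '[[87,1.5,0,18,0],[87,1.5,0,38,0],[87,1.5,0,52,0],[87,1.5,0,56,0],[80,1.5,0,56,0],[70,1.5,0,56,0],[56,1.5,0,56,0],[56,1.5,0,56,0]]' 5;python3 -m jog '[[56,0,0,0,0],[56,0,0,0,0],[56,0,0,0,0]]';python3 go.py
```

```text
time: 41.35
tcp_pos: [0.4507, 0.0958, 0.0448]
tool_rot: [0.632, 0.775, 0.0, 0.0]
wrist_force: [0.0, 1.2, 2.8]
grip_width: 0.0597
time: 41.72
tcp_pos: [0.4507, 0.0958, 0.0448]
tool_rot: [0.632, 0.775, 0.0, 0.0]
wrist_force: [-1.7, 1.8, 5.8]
grip_width: 0.0597
t 41.7 pos [450.7  95.8  44.8] yaw 101.6 tilt [0.0008 0.0005] F [-1.7  1.8  5.8] grip 59.7 q7 1.55 q1 -0.68
```

```bash
python3 -m jog '[[68,0,0,0,0],[76,0,0,0,0],[76,0,0,0,10],[76,0,0,0,20],[76,0,0,0,30],[76,0,0,0,40],[76,0,0,0,50],[76,0,0,0,60]]' ;python3 -m jog '[[76,0,0,0,10],[76,0,0,0,20],[76,0,0,0,30],[76,0,0,0,30],[68,0,0,0,30],[56,0,0,0,30],[56,0,0,0,30],[56,0,0,0,30]]' ;python3 -m jog '[[56,0,0,0,0],[56,0,0,0,0],[56,0,0,0,0],[56,0,0,0,0]]' 22 ;python3 go.py;python3 -m jog '[[56,0,0,-8,0],[56,0,0,-25,0],[56,0,0,-50,0],[56,0,0,-80,0],[56,0,0,-80,0]]' ;python3 go.py 368.2 299 110
```

```text
time: 42.72
tcp_pos: [0.4503, 0.0952, 0.0442]
tool_rot: [0.936, 0.352, -0.0, 0.0]
wrist_force: [0.2, -0.1, 0.4]
grip_width: 0.0762
time: 43.72
tcp_pos: [0.4503, 0.0953, 0.0444]
tool_rot: [0.995, 0.101, -0.0, 0.0]
wrist_force: [0.8, -1.0, 1.3]
grip_width: 0.0599
time: 44.22
tcp_pos: [0.4505, 0.0954, 0.0444]
tool_rot: [0.995, 0.101, 0.0, 0.0]
wrist_force: [-1.2, 0.2, -1.5]
grip_width: 0.0593
t 44.2 pos [450.5  95.4  44.4] yaw 11.6 tilt [ 0.0005 -0.0001] F [-1.2  0.2 -1.5] grip 59.3 q7 0.03 q1 -0.86
time: 44.85
tcp_pos: [0.4519, 0.096, 0.1267]
tool_rot: [0.995, 0.101, 0.002, -0.001]
wrist_force: [0.2, 0.4, -1.7]
grip_width: 0.0595
t 44.9 pos [451.9  96.  126.7] yaw 11.6 tilt [0.0043 0.0024] F [ 0.2  0.4 -1.7] grip 59.5 q7 -0.06 q1 -0.91
shift [ -41.4 -215.6   16.8]
```

```bash
python3 -m jog '[[56,-8,-40,0,0],[56,-18,-90,0,0],[56,-28,-140,0,0],[56,-36,-190,0,0],[56,-41,-214,0,0],[56,-41,-215,10,0],[56,-41,-215,25,0],[56,-41,-215,40,0]]';python3 -m jog '[[56,0,0,0,0],[56,0,0,0,0]]';python3 go.py 368.2 299 27
```

```text
time: 45.85
tcp_pos: [0.3674, 0.2965, 0.0829]
tool_rot: [0.995, 0.1, -0.0, 0.0]
wrist_force: [1.0, 0.1, -2.1]
grip_width: 0.0599
time: 46.1
tcp_pos: [0.3675, 0.2975, 0.0845]
tool_rot: [0.995, 0.1, 0.0, 0.0]
wrist_force: [0.2, 0.3, -1.4]
grip_width: 0.0595
t 46.1 pos [367.5 297.5  84.5] yaw 11.5 tilt [ 0.0004 -0.0002] F [ 0.2  0.3 -1.4] grip 59.5 q7 -0.51 q1 -1.16
shift [ 1.  -1.3 57.5]
```

```bash
python3 -m jog '[[56,1,-1.3,18,0],[56,1,-1.3,36,0],[56,1,-1.3,50,0],[56,1,-1.3,57,0],[56,1,-1.3,57,0],[56,1,-1.3,57,0]]';python3 go.py 368.2 299 24.5
```

```text
time: 46.85
tcp_pos: [0.3682, 0.2996, 0.0279]
tool_rot: [0.995, 0.101, 0.001, -0.0]
wrist_force: [0.7, -0.3, -0.5]
grip_width: 0.0594
t 46.9 pos [368.2 299.6  27.9] yaw 11.6 tilt [0.0009 0.0006] F [ 0.7 -0.3 -0.5] grip 59.4 q7 -0.47 q1 -1.14
shift [-0.2  0.6  3.4]
```

```bash
python3 -m jog '[[56,0,0.4,1.5,0],[56,0,0.4,3,0],[56,0,0.4,3.3,0],[56,0,0.4,3.3,0],[56,0,0.4,3.3,0]]';python3 go.py;  python3 -m jog '[[56,0,0,0.3,0],[63,0,0,0.3,0],[70,0,0,0.3,0],[78,0,0,0.3,0],[78,0,0,0.3,0],[78,0,0,-20,0],[78,0,0,-50,0],[78,0,0,-90,0]]'; python3 go.py
```

```text
time: 47.48
tcp_pos: [0.3681, 0.299, 0.0243]
tool_rot: [0.995, 0.101, 0.0, -0.0]
wrist_force: [-0.8, -0.8, 5.4]
grip_width: 0.0594
t 47.5 pos [368.1 299.   24.3] yaw 11.6 tilt [0.0004 0.0001] F [-0.8 -0.8  5.4] grip 59.4 q7 -0.46 q1 -1.13
time: 48.48
tcp_pos: [0.3675, 0.2984, 0.1145]
tool_rot: [0.995, 0.101, -0.0, 0.001]
wrist_force: [0.5, 0.4, -0.5]
grip_width: 0.0778
t 48.5 pos [367.5 298.4 114.5] yaw 11.6 tilt [-0.0006 -0.0016] F [ 0.5  0.4 -0.5] grip 77.8 q7 -0.53 q1 -1.17
```

```bash
python3 - <<'E'
from vis import *
T=avg("top");S=avg("side");np.save("T5",T);np.save("S5",S)
bl=lambda u:(((u[...,0]-u[...,2])>1.5)|(u.mean(2)<70)).astype(np.uint8)
print("base",rect(plane("top",blob(T,(283,200,328,245),bl),.024)))
# ring
br=lambda u:(u.mean(2)>80).astype(np.uint8)
print("ring outer@.026",cv2.fitEllipse(np.float32(plane("top",blob(T,(440,208,470,236),br),.026)[:,:2]*1000)))
a=cv2.resize(T[190:270,180:480],(800,213),interpolation=3);b=cv2.resize(S[150:340,180:430],(513,387),interpolation=3)
b=np.hstack([b,cv2.resize(S[290:338,370:425],(287,387),interpolation=3)])
cv2.imwrite("pics/m5.png",cv2.convertScaleAbs(np.vstack([a,b]),alpha=1.3))
E
python3 go.py 450.5 95.3 80 11
```

```text
base ((450.1316833496094, 95.06061553955078), (70.95828247070312, 71.26675415039062), 78.61631774902344)
ring outer@.026 ((446.3244323730469, -291.4942932128906), (84.83070373535156, 93.20451354980469), 19.102210998535156)
t 48.9 pos [367.5 298.4 113.1] yaw 11.6 tilt [-0.0008 -0.0017] F [ 0.6  0.2 -0.2] grip 78.1 q7 -0.53 q1 -1.17
shift [ 40.6 215.6  33.3] turn 0.5697727578867529
```

View pics/m5.png

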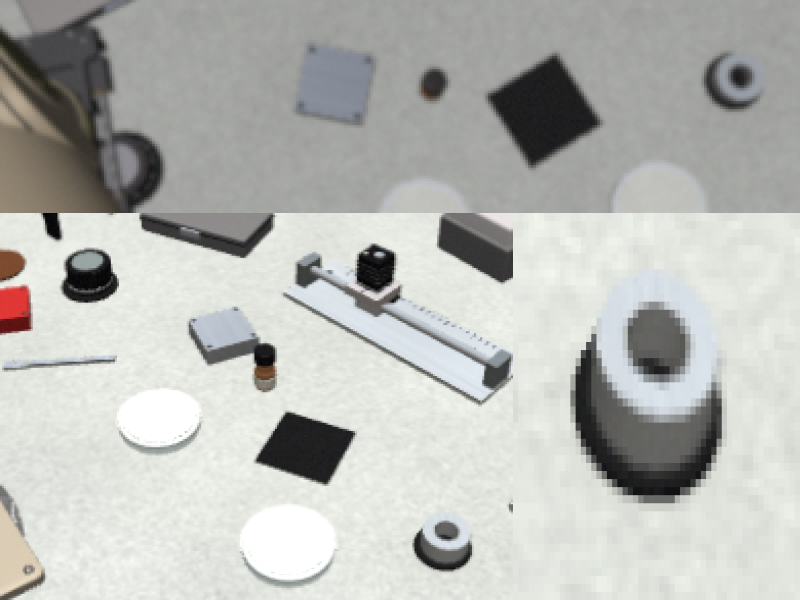

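```bash
python3 -m jog '[[87,8,43,0,5],[87,16,86,0,10],[87,24,129,0,15],[87,32,172,5,20],[87,40.6,215,20,23],[87,40.6,215.6,33,23],[87,40.6,215.6,33,23],[87,40.6,215.6,33,23]]' 6;python3 go.py 450.7 95.2 18 -11.4
```

```text
time: 49.88
tcp_pos: [0.4507, 0.0969, 0.0812]
tool_rot: [0.995, -0.099, 0.0, 0.0]
wrist_force: [-0.4, 0.5, -0.7]
grip_width: 0.0872
t 49.9 pos [450.7  96.9  81.2] yaw -11.3 tilt [ 0.     -0.0002] F [-0.4  0.5 -0.7] grip 87.2 q7 -0.41 q1 -0.91
shift [ 0.3  1.7 63.2] turn 0.09200438874970018
```

```bash
python3 -m jog '[[87,0.3,1,18,0],[87,0.3,1,38,0],[87,0.3,1,54,0],[87,0.3,1,61,0],[87,0.3,1,62,0],[76,0.3,1,62,0],[64,0.3,1,62,0],[64,0.3,1,62,0]]' 6;python3 -m jog '[[64,0,0,0,0],[64,0,0,0,0]]';python3 go.py; python3 -m jog '[[75,0,0,0,0],[87,0,0,0,0],[87,0,0,0,0],[87,0,0,-20,0],[87,0,0,-40,-10],[87,0,0,-40,-20],[87,0,0,-40,-30],[87,0,0,-40,-40]]'; python3 -m jog '[[87,0,0,0,-10],[87,0,0,0,-20],[87,0,0,0,-30],[87,0,0,0,-40],[87,0,0,0,-50],[87,0,0,0,-50]]';python3 go.py 450.7 95.2 18 78.6
```

```text
time: 50.88
tcp_pos: [0.4507, 0.0951, 0.0193]
tool_rot: [0.995, -0.099, -0.0, -0.0]
wrist_force: [-2.8, 0.3, 4.7]
grip_width: 0.068
time: 51.12
tcp_pos: [0.4507, 0.095, 0.0193]
tool_rot: [0.995, -0.099, -0.0, -0.0]
wrist_force: [-5.3, 1.1, 6.4]
grip_width: 0.0681
t 51.1 pos [450.7  95.   19.3] yaw -11.4 tilt [-0.0005  0.0004] F [-5.3  1.1  6.4] grip 68.1 q7 -0.32 q1 -0.86
time: 52.12
tcp_pos: [0.4511, 0.0948, 0.0592]
tool_rot: [0.968, 0.25, 0.0, 0.0]
wrist_force: [0.3, 0.3, -0.2]
grip_width: 0.087
time: 52.88
tcp_pos: [0.4512, 0.0947, 0.0591]
tool_rot: [0.774, 0.633, 0.0, 0.0]
wrist_force: [-0.1, 0.2, 0.2]
grip_width: 0.0868
t 52.9 pos [451.2  94.7  59.1] yaw 78.5 tilt [ 0.0004 -0.0001] F [-0.1  0.2  0.2] grip 86.8 q7 1.15 q1 -0.72
shift [ 0.4 -0.6 41.1] turn -0.10149719429978177
```

```bash
python3 -m jog '[[87,0.3,-0.5,15,0],[87,0.3,-0.5,30,0],[87,0.3,-0.5,39,0],[87,0.3,-0.5,40.5,0],[87,0.3,-0.5,40.5,0],[76,0.3,-0.5,40.5,0],[64,0.3,-0.5,40.5,0],[64,0.3,-0.5,40.5,0]]' 6;python3 -m jog '[[64,0,0,0,0],[64,0,0,0,0],[64,0,0,0,0],[64,0,0,0,0]]' 30;python3 go.py; python3 -m jog '[[64,0,0,-5,0],[64,0,0,-15,0],[64,0,0,-35,0],[64,0,0,-60,0],[64,0,0,-80,0],[64,0,0,-80,0]]'; python3 go.py 425 -110.8 90 30.9
```

```text
time: 53.88
tcp_pos: [0.4508, 0.0951, 0.0189]
tool_rot: [0.774, 0.633, 0.0, 0.0]
wrist_force: [-0.3, -0.1, 2.6]
grip_width: 0.0683
time: 54.38
tcp_pos: [0.4508, 0.0951, 0.0189]
tool_rot: [0.774, 0.633, 0.0, 0.0]
wrist_force: [-1.2, -2.1, 5.3]
grip_width: 0.0679
t 54.4 pos [450.8  95.1  18.9] yaw 78.6 tilt [ 0.0005 -0.0001] F [-1.2 -2.1  5.3] grip 67.9 q7 1.19 q1 -0.71
time: 55.12
tcp_pos: [0.4515, 0.0956, 0.1001]
tool_rot: [0.774, 0.633, 0.002, 0.0]
wrist_force: [0.5, 0.9, -3.6]
grip_width: 0.0678
t 55.1 pos [451.5  95.6 100.1] yaw 78.6 tilt [0.003  0.0015] F [ 0.5  0.9 -3.6] grip 67.8 q7 1.11 q1 -0.74
shift [-207.6   14.8    9.7] turn 47.6778569254275
```

```bash
python3 -m jog '[[64,-25,2,0,6],[64,-65,5,0,14],[64,-110,8,0,22],[64,-155,11,0,30],[64,-190,14,0,38],[64,-207,15,0,45],[64,-207.5,15,5,47.7],[64,-207.5,15,10,47.7]]';python3 -m jog '[[64,0,0,0,0],[64,0,0,0,0]]';python3 go.py 425 -110.8 26 30.9
```

```text
time: 56.12
tcp_pos: [0.4237, -0.1112, 0.0878]
tool_rot: [0.964, 0.266, -0.0, -0.0]
wrist_force: [-0.7, -0.0, -3.0]
grip_width: 0.0676
time: 56.38
tcp_pos: [0.4242, -0.111, 0.0885]
tool_rot: [0.964, 0.267, 0.0, 0.0]
wrist_force: [0.2, 0.3, -2.9]
grip_width: 0.0674
t 56.4 pos [ 424.2 -111.    88.5] yaw 30.9 tilt [ 0.0001 -0.0002] F [ 0.2  0.3 -2.9] grip 67.4 q7 0.75 q1 -0.52
shift [ 0.8  0.3 62.5] turn 0.03484324657290472
```

```bash
python3 -m jog '[[64,0.8,0.3,18,0],[64,0.8,0.3,38,0],[64,0.8,0.3,54,0],[64,0.8,0.3,61,0],[64,0.8,0.3,62,0],[64,0.8,0.3,62,0]]';python3 go.py 425 -110.8 23 30.9
```

```text
time: 57.12
tcp_pos: [0.4255, -0.1111, 0.0271]
tool_rot: [0.964, 0.266, 0.0, 0.0]
wrist_force: [0.3, 0.1, -3.1]
grip_width: 0.0679
t 57.1 pos [ 425.5 -111.1   27.1] yaw 30.9 tilt [ 0.001  -0.0001] F [ 0.3  0.1 -3.1] grip 67.9 q7 0.85 q1 -0.48
shift [-0.3 -0.5  4.1] turn -0.02707038896232916
```

```bash
python3 -m jog '[[64,0,0,2,0],[64,0,0,3.4,0],[64,0,0,3.8,0],[64,0,0,3.8,0],[64,0,0,3.8,0]]';python3 go.py; python3 -m jog '[[64,0,0,0.2,0],[72,0,0,0.2,0],[80,0,0,0.2,0],[87,0,0,0.2,0],[87,0,0,0.2,0],[87,0,0,-20,0],[87,0,0,-50,0],[87,0,0,-100,0]]'; python3 go.py 300 520 235
```

```text
time: 57.75
tcp_pos: [0.4251, -0.111, 0.0229]
tool_rot: [0.964, 0.266, 0.0, 0.0]
wrist_force: [-0.7, 0.9, -1.6]
grip_width: 0.0677
t 57.8 pos [ 425.1 -111.    22.9] yaw 30.9 tilt [ 0.0004 -0.0001] F [-0.7  0.9 -1.6] grip 67.7 q7 0.86 q1 -0.48
time: 58.75
tcp_pos: [0.424, -0.111, 0.123]
tool_rot: [0.964, 0.266, -0.001, 0.0]
wrist_force: [1.2, 0.7, 0.0]
grip_width: 0.087
t 58.8 pos [ 424. -111.  123.] yaw 30.9 tilt [-0.0023 -0.001 ] F [1.2 0.7 0. ] grip 87.0 q7 0.70 q1 -0.55
shift [ 217.  -605.3 -112.3]
```

```bash
python3 -m jog '[[87,0,-5,-50,0],[87,15,-45,-100,0],[87,35,-95,-112,0],[87,55,-150,-112,0],[87,75,-205,-112,0],[87,95,-260,-112,0],[87,115,-315,-112,0],[87,135,-370,-112,0]]';python3 -m jog '[[87,20,-55,0,0],[87,40,-110,0,0],[87,60,-165,0,0],[87,80,-220,0,0],[87,80,-220,0,0]]'; python3 go.py;python3 - <<'E'
from vis import *
np.set_printoptions(precision=2,suppress=True)
T=avg("top");S=avg("side");np.save("T6",T);np.save("S6",S)
# expected outlines by projection of the intended poses, for comparison
a=cv2.resize(T[120:275,200:480],(800,443),interpolation=3)
b=np.hstack([cv2.resize(I[y:y+h,x:x+w],(200,157),interpolation=3) for I,x,y,w,h in((S,198,160,50,40),(S,295,235,70,55),(S,372,292,46,38),(S,350,165,60,47))])
cv2.imwrite("pics/m6.png",cv2.convertScaleAbs(np.vstack([a,b]),alpha=1.35))
bl=lambda u:(((u[...,0]-u[...,2])>1.5)&(u.mean(2)>70)).astype(np.uint8)
r=rect(plane("top",blob(T,(355,203,412,258),bl),.028));print("base",r)
r=cv2.fitEllipse(np.float32(plane("top",blob(T,(438,205,472,238),lambda u:(((u[...,0]-u[...,2])>2)&(u.mean(2)>75)).astype(np.uint8)),.026)[:,:2]*1000));print("ring",r)
print("tube gray");print(T[238:272:2,208:246:2].mean(2).astype(int))
E
python3 lv.py 6 329.5|tail -1
```

```text
time: 59.75
tcp_pos: [0.3505, 0.2776, 0.2349]
tool_rot: [0.964, 0.266, 0.0, -0.0]
wrist_force: [0.7, -0.2, -0.6]
grip_width: 0.0871
time: 60.38
tcp_pos: [0.3037, 0.5094, 0.2332]
tool_rot: [0.963, 0.269, -0.001, 0.0]
wrist_force: [-0.1, -1.1, -0.9]
grip_width: 0.0869
t 60.4 pos [303.7 509.4 233.2] yaw 31.2 tilt [-0.0019 -0.0008] F [-0.1 -1.1 -0.9] grip 86.9 q7 -0.57 q1 -1.10
base ((427.0751953125, -111.08313751220703), (69.8459243774414, 70.41778564453125), 30.689565658569336)
ring ((454.5771789550781, -299.506591796875), (48.87479019165039, 49.050048828125), 125.10581970214844)
tube gray
[[119 119 118 119 120 120 120 118 112 106 108 113 116 122 121 122 122 120
  121]
 [118 120 119 118 120 117 101  73  55  45  44  53  70 104 121 122 120 120
  123]
 [118 121 121 119 109  72  47  47  48  44  40  31  30  44  87 118 122 121
  126]
 [119 120 118 103  60  51  71  86  89  79  59  44  36  38  40  86 118 121
  122]
 [120 120 110  64  57  90 102 104 104 104  95  62  42  34  27  44 105 119
  121]
 [120 119  92  49  85 103 105 105 105 106 105  90  51  35  30  28  82 118
  122]
 [121 119  77  54  
[... 205 characters left out ...]
 25  50 115
  124]
 [120 118  76  46  86 103 103 104 104 105 103  80  44  31  32  28  62 117
  122]
 [123 122  94  43  60  93 102 103 103 101  85  51  36  23  28  27  80 117
  119]
 [124 124 109  49  39  55  74  85  83  69  49  38  25  26  26  47 107 120
  118]
 [123 123 119  85  38  37  40  42  42  41  37  33  27  21  34  88 119 120
  119]
 [124 121 119 116  79  34  24  32  26  30  25  29  25  41  79 117 121 121
  120]
 [122 121 121 122 116  86  52  36  23  26  29  35  57 100 116 120 119 123
  123]
 [121 121 123 121 120 118 113  97  87  85  91 101 114 120 120 119 120 121
  123]
 [123 121 122 122 120 120 118 116 118 119 122 122 120 120 119 120 122 120
  119]]
need +y' mm: -0.9200055330569228
```

View pics/m6.png

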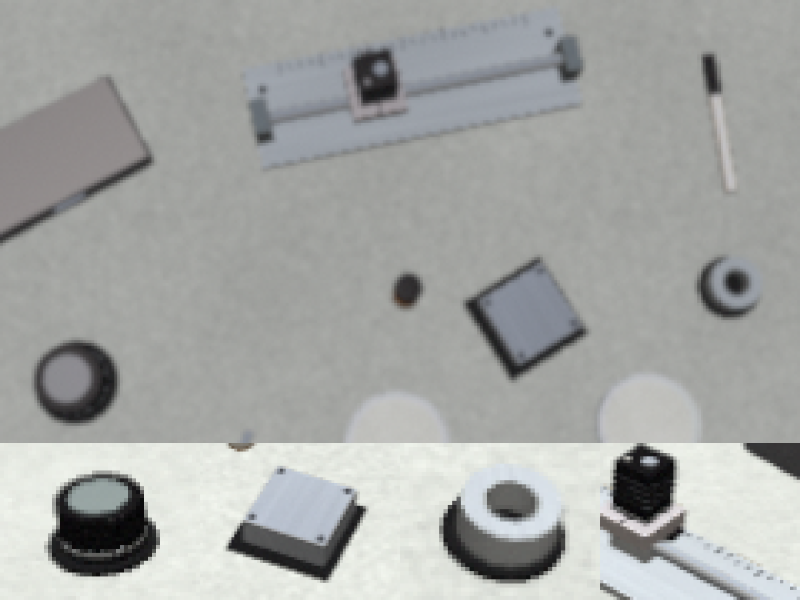

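```bash
python3 - <<'E'
from vis import *
np.set_printoptions(precision=2,suppress=True)
S=np.load("S6.npy");T=np.load("T6.npy")
hb=lambda u:(u.mean(2)>105).astype(np.uint8)
b=(300,238,352,282)
print(S[240:282:3,296:360:3].mean(2).astype(int))
c0,c1=blob(S,(314,244,352,262),lambda u:u.mean(2)>0)[:1],0
a=np.radians(11.5);X=np.array([np.cos(a),np.sin(a),0]);Y=np.array([-np.sin(a),np.cos(a),0])
pk=lambda u:((u[...,2]-u[...,1])>0).astype(np.uint8)
for i in(3,4,5,6):
    t=np.load(f"T{i}.npy")
    P=plane("top",blob(t,(308,128,352,170),pk),.056)*1000;x=P@X;y=P@Y;m=np.median(y)
    s=(x>599)&(x<640);print(i,"plate y sides",np.median(y[s&(y<-98)]),np.median(y[s&(y>-98)]))
# camera bottom centre: dark blob extents relative to plate, y' at near side bottom (z=.056)
P=plane("top",blob(T,(318,130,350,160),lambda u:u.mean(2)<75),.056)*1000
print("cam near x'",np.percentile(P@X,2),"(exp 622.3-17=605.3)", "y' extents at near side",[(np.min((P@Y)[(P@X<x)&(P@X>x-4)]),np.max((P@Y)[(P@X<x)&(P@X>x-4)])) for x in(612,616)])
E
```

```text
[[172 171 170 169 168 175 171 166 173 173 165 169 167 169 166 167 169 169
  165 168 170 169]
 [171 170 167 171 166 171 171 169 167 136 170 174 170 168 167 169 168 168
  171 169 169 165]
 [171 172 167 173 168 173 172 164 145 146 149 148 154 161 170 168 170 168
  168 168 168 168]
 [171 173 169 175 167 166 170 159 146 148 147 147 147 146 144 151 158 167
  167 173 172 164]
 [173 173 174 174 172 172 173 146 145 148 146 144 147 144 148 148 145  98
  147 166 168 164]
 [172 174 175 168 170 168 152 146 148 145 145 146 144 145 146 145 146 118
  166 169 167 172]
 [174 174 176 174 169 164 143 146 145 144 144 143 142 145 146 142 144  54
   22 128 169 170]
 [171 177 170 170 174 134 122 148 143 143 144 142 144 144 141 144  95  44
   25 166 165 170]
 [171 168 172 169 104  64  64 113 142 144 141 143 144 144 142 141  53  22
  128 168 168 173]
 [172 171 171 169  25  63  62  63  64  61 104 141 145 138 127  67  42  31
  173 164 169 172]
 [171 168 175  48  22  24  53  60  63  61  62  62  61  94 123  54  24 141
  166 173 171 174]
 [170 172 172 165  86  24  23  21  22  53  60  62  62  61  57  35  57 175
  167 169 175 169]
 [174 174 172 168 176 170 170  90  25  19  22  21  51  60  58  23 158 173
  171 173 169 170]
 [173 175 172 171 168 171 170 169 170 169 100  26  19  23  21  85 172 172
  170 172 172 176]]
3 plate y sides -123.65580029766546 -72.51803449937682
4 plate y sides -123.04875832272424 -72.54834558366262
5 plate y sides -123.27138955379309 -72.61707901851095
6 plate y sides -123.17377367399844 -72.38827663630708
cam near x' 607.6791990024495 (exp 622.3-17=605.3) y' extents at near side [(np.float64(-116.23660910982883), np.float64(-82.7279171331868)), (np.float64(-118.12024213999044), np.float64(-82.54011299325296))]
```

```bash
python3 - <<'E'
from vis import *
T=np.load("T6.npy");S=np.load("S6.npy");S0=np.load("S0.npy");T0=np.load("T0.npy")
g=lambda lo,hi:(lambda u:((u.mean(2)>lo)&(u.mean(2)<hi)).astype(np.uint8))
# table-to-object silhouettes differ; use top-face against dark pad only (top view), threshold mid
print("top base face",rect(plane("top",blob(T,(360,208,408,256),lambda u:((u.mean(2)>65)&(u[...,0]-u[...,2]>2)).astype(np.uint8)),.028)))
print("side base face",rect(plane("side",blob(S,(298,238,358,284),lambda u:cv2.morphologyEx(((u.mean(2)>105)&(u.mean(2)<158)).astype(np.uint8),cv2.MORPH_OPEN,np.ones((13,13)))),.028)))
for I,J,n,b in((T0,T,"top",(355,203,412,258)),(S0,S,"side",(298,243,360,287))):
    # pad outline now: dark pad + base silhouette, bottom edges; corners of visible pad at z .004
    pass
r=T.mean(2)
print(r[216:252:2,366:406:2].astype(int))
# bright spans (ring top, outer) both views
print("ring side",cv2.fitEllipse(np.float32(plane("side",blob(S,(372,290,420,334),lambda u:cv2.morphologyEx(((u.mean(2)>105)&(u.mean(2)<158)).astype(np.uint8),cv2.MORPH_OPEN,np.ones((13,13)))),.026)[:,:2]*1000)))
E
```

```text
top base face ((426.8884582519531, -110.77774047851562), (70.55252838134766, 70.74285888671875), 30.66132354736328)
side base face ((426.0142517089844, -113.16043853759766), (68.75264739990234, 70.85700988769531), 31.020238876342773)
[[120 120 119 121 120  99  69  56  91 104 105  98 102  94 114 119 120 122
  121 121]
 [121 119 117 108  83  53  81  98 105 106 107 104 104 101  96 119 121 124
  123 122]
 [121 113  91  62  66  92 106 106 104 106 105 105 103 103  96 108 120 122
  120 122]
 [109  69  56  89 104 107 105 106 105 104 105 105 104 103 102  89 116 120
  118 122]
 [ 52  70  88 103 107 105 106 105 105 104 104 105 105 103 104 100  99 121
  121 122]
 [ 31  75  81 100 106 106 106 105 105 104 103 104 104 105 102 103  99 112
  123 122]
 [ 26  49  92 105 106 107 106 105 104 105 103 102 104 104 103 102 102 100
  117 122]
 [ 32  30  70 101 105 106 107 105 104 104 104 103 103 104 104 103 102 101
  103 122]
 [ 61  25  40  87 104 106 106 105 105 104 103 102 103 103 103 104  99  79
   89 110]
 [107  44  26  56  97 104 105 106 104 104 104 104 102 102 104 104 101  87
   76  85]
 [119  82  30  30  74 103 104 106 104 104 103 103 102 102 103 102  93  64
   31  60]
 [119 114  61  24  45  90 104 104 106 103 104 103 103 101  96  74  41  33
   74 107]
 [120 121  99  38  29  61 100 104 105 105 104 104 100  84  54  34  56  89
  116 121]
 [122 125 121  78  25  36  78 102  97 105 103  94  70  32  41  83 117 120
  120 119]
 [124 123 120 105  54  24  49  90  74  97  83  45  33  59 100 117 123 121
  122 120]
 [121 119 118 118  94  35  28  66  80  54  31  53  89 113 120 121 121 120
  124 120]
 [123 122 121 123 118  72  25  29  32  33  74 106 119 120 121 120 120 120
  122 120]
 [124 122 120 122 122 106  43  29  57  93 116 120 120 121 121 121 119 121
  121 121]]
ring side ((463.7990417480469, -322.45367431640625), (3.9321863651275635, 5.327123641967773), 122.71310424804688)
```

```bash
python3 - <<'E'
from vis import *
T=np.load("T6.npy");S=np.load("S6.npy")
print("tube glass top",cv2.fitEllipse(np.float32(plane("top",blob(T,(211,238,242,268),lambda u:cv2.morphologyEx(((u.mean(2)>75)&(u.mean(2)<112)).astype(np.uint8),cv2.MORPH_OPEN,np.ones((21,21)))),.040)[:,:2]*1000)))
print("tube glass side",cv2.fitEllipse(np.float32(plane("side",blob(S,(205,160,240,185),lambda u:cv2.morphologyEx(((u.mean(2)>75)&(u.mean(2)<145)).astype(np.uint8),cv2.MORPH_OPEN,np.ones((13,13)))),.040)[:,:2]*1000)))
E
python3 go.py
```

```text
tube glass top ((369.4043273925781, 299.58685302734375), (42.00284194946289, 42.23487854003906), 108.70028686523438)
tube glass side ((369.014404296875, 298.7956237792969), (41.088905334472656, 42.09654998779297), 148.0912628173828)
t 60.8 pos [307.4 505.  235.2] yaw 30.8 tilt [0.0007 0.0003] F [-0.1  0.1  0.3] grip 87.0 q7 -0.56 q1 -1.10
```

```bash
python3 -c "
from station import env
print(env.sign_off())"
```

```text
the job is handed in; nothing more can be done
None
```

The job is done and handed in at about 61 s. I slid the carriage to the mark and let it go there. Then I took the stack apart from the top: camera upright on the carriage, ring on the small pad, tube on the large pad, and base plate on the square pad, squared to it.

What the last checks showed:
- **Carriage:** with the carriage free, its line was 0.2 mm from the mark line. After the camera went on, the plate's sides had moved at most about 0.6 mm and showed no shift toward either end. A line-only re-check read 0.9 mm, with the camera covering most of the line, so I gave it less weight.
- **Placing:** both views show all four parts upright. The tube measures about 1 mm off centre, the ring (top view only) and base about 1.5–2 mm, mostly in +x. The camera measures about 2 mm off the carriage's middle. I left these because they are close to the calibration's 2 mm accuracy.
- **Disagreements and failed checks:** the two cameras differ by 1–2 mm on the pads and base. The side-view measurement of the ring failed because it picked up the wrong blob, so that view backs the ring only by eye.
- **Robot:** it is parked clear of everything. Wrist-force readings after each step stayed within about 7 N per axis.

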